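# Ready a tube over the reader's well

### The arm

A 6-joint arm with a two-finger parallel gripper is mounted at the origin on a cart in front of the work surface, level with it; the furniture and walls round the work are solid. World frame = base frame: x ahead of the robot, y to its left, z up, the work surface at z = 0. Lengths are in m, angles in rad, forces in N, time in s.
With the tool pointing down it reaches from about 0.225 to 0.875 m from the base axis. Payload 3.4 kg.
Tool frame: the origin (TCP) lies at the very end of the fingers, on their centre line; the grasp point (between the pads) lies 19 mm behind it; z points along the fingers, y is the direction in which the jaws open and shut (so a half turn about z gives the same grasp; the last joint's range is limited). The gripper opens to 85 mm and grips with 20 to 120 N. Pads are 22 mm wide; open, the fingers measure 114 mm over their backs; the gripper's body (76 mm by 85 mm) begins 54 mm behind the grasp point. The pads swing forward as they close: fully open they stand 13 mm farther back than shut.
Start: joints at [1.18, 0.276, 1.505, -0, 1.361, -0.121], TCP at [0.153, 0.554, 0.231] pointing down, gripper open.
Joint ranges: [-2.89, 2.89], [-0.75, 2.08], [0.22, 2.7], [-1.18, 4.32], [0.11, 2.71], [-2.7, 2.7]. Speed limits (rad/s): [2.57, 2.57, 3.14, 3.14, 3.14, 3.14].

### API

Orientations are given as a unit quaternion [w, x, y, z].
In Python, from rig import get_state, get_image, calibration, sign_off gives the robot as it stands. The module is installed in compiled form; this text tells all that it offers.
- The arm moves only by the tool drive_tool, never from a script. Its argument "targets" is one flat list of numbers, 7 for each row, row after row: the turn, a rotation vector about the tool's x, y, z in degrees, then the shift along the tool's x, y, z in mm, then the opening, from 0 (shut) to 1 (fully open). In form: [wx, wy, wz, tx, ty, tz, fingers, wx, wy, wz, tx, ty, tz, fingers, ...]. A call has 1 to 12 rows; each row shifts and turns the commanded pose from where the row before left it, along the tool's axes as they then stand; what a row does not reach is not made up. A row lasts 1/8 s, in which the tool goes at most 62.5 mm and 10.7 degrees, less where a joint would pass 70% of its speed; a pose out of reach is approached as far as the arm can. A call is refused whole if a number of a shift passes 62.5 or a number of a turn 10.7, either way. A call with a gripper value outside its range is refused whole. The fingers move at their own pace and stop on an object; "grip_force" is the grip in N (left out, the last holds). Time passes only in rows, so rows that do not move let the fingers close. It gives the time, the measured TCP pose, the force and the opening at its end, in the units of the state.
- get_state(): the state, without advancing time (a new reading comes with each control period).
- get_image(name): name is "scene" or "side" or "wrist"; returns the picture (480x640x3 uint8, red, green, blue); there is no depth.
- calibration(name): a dict with "mtx" (3x3 intrinsics, pixels), "world_to_cam" (4x4, takes a point from world to camera coordinates); the wrist camera has in their place "hand_eye" (4x4, takes a point from camera to tool coordinates, whose origin is the TCP and whose axes are the flange's). Camera axes: x right, y down, z forward; pixel columns grow to the right and rows downward; lengths in m; the calibration is good to about 2 mm. The wrist camera is an equidistant fisheye: a pixel r from the principal point sees the ray r / f radians off the axis. A picture is of the moment at which its call begins: read the wrist's pose just before it. calibration takes no time and is no camera call.
- sign_off(): hands the job in, once; it reports no verdict.
The state is a dict: "clock": time; "qpos": joint angles; "qd": joint speeds; "effort": joint torques, N m; "position": TCP position; "ee_rot": TCP orientation; "contact_force": force on the tool from outside, world axes, zero at the start; "moment": the same for the moment, N m; "width": finger opening in m.
Only numpy, scipy, OpenCV 4.12 (cv2) and the standard library are available. Lean on these libraries where they do the work, as an engineer would, in place of code of your own. Each camera call takes 0.05 s, during which the arm holds its last target.

### The job

First fold the hinged cover of the small tube reader up until it stands straight upright, and leave it so. Then lift the screw-cap tube out of the rack, carry it over the row of three bottles without disturbing them, and stop with the tube upright and centred over the open well, its tip hovering about a centimetre above the mouth, never touching the reader with it. The program finishes while the gripper still holds the tube there, still and not lowered or let go.

Things in the scene. Friction and masses are not known exactly. Their poses are not given: they have to be found in the camera images.
- tube: screw-cap centrifuge tube standing upright in one hole of the rack, loose, about 55 g, 125 mm tall: round 28 mm body with a conical tip and a ribbed round cap 36 mm in diameter over the top 22 mm (103 to 125 mm above the tip). Origin at the tip (underside, on the axis), z up along the tube. In the rack its tip is 4 mm above the bench, so the cap reaches from about 107 to 129 mm
- rack: tube rack, fixed, 55 x 183 x 101 mm (own x, y, z), four holes about 30 mm wide in a row along its y; the tube is in the hole at own y = +21.5 mm, the others are empty. Perforated top 94 mm high, rims up to 101 mm. Origin: centre of the underside. Lift the tube 100 mm straight up to clear it. The rack stands on one side of the row of bottles, the reader on the other; which is on the left changes
- reader: plain bench reader for one tube, fixed, housing 100 x 110 x 50 mm (x, y, z), with one round vertical well in the middle of its top. Origin at the centre of the underside; its front (small dark window and two buttons) faces its own -x, the cover is hinged along its +x edge
- well (a point): centre of the mouth of the well, on the reader's top face 50 mm above the bench; the well is round, 36 mm in diameter, 38 mm deep. z up, axes as the reader
- cover_hinge (a point): middle of the cover's hinge axis, which lies along the reader's own y, 48 mm behind the well (own +x) and 54.5 mm above the bench; fixed
- cover (a joint): angle of the cover in rad: 0 lies flat shut on the reader, 1.57 stands straight upright, stop at 2.2; grows as the free front edge is lifted up and back. It starts partly raised. Stiff hinge (0.15 N m friction), it stays where it is left. The cover is a flat plate 104 mm wide and 5 mm thick
- grip_bar (a point): centre of the cover's round grip bar, 14 mm in diameter, 26 mm long along the hinge direction (its y), ends free, on a 12 mm wide neck at the middle of the cover's free edge; overhangs the reader's front when low. At cover angle q it is within 3 mm of hinge + 114 mm * (-cos q along the reader's x, sin q up). Can be pinched across its two ends from above; it turns between the fingers
- big_bottle: tallest screw-cap reagent bottle in the row, brown glass, loose, 56 mm in diameter, 105 mm tall, origin at the centre of the underside. The three bottles stand in a row running away from the robot, in any order
- middle_bottle: white screw-cap reagent bottle in the row, loose, 48 mm in diameter, 90 mm tall, origin at the centre of the underside
- small_bottle: smallest screw-cap reagent bottle in the row, brown glass, loose, 40 mm in diameter, 75 mm tall, origin at the centre of the underside
There are look-alikes about, which are no part of the job. Leave any red or turquoise look-alike of the big_bottle alone.

How it is judged:
By the outcome, as a careful person would: the job done as asked, in the order asked, and still so for the second after the job is handed in, while the arm keeps its last pose, push and grip.
It also fails if it takes over 61 s, if anything falls off the work surface, if the arm or the gripper's body presses on something with over 40 N, if the wrist force passes 120 N, or if a joint passes its speed limit or range.

## Working session

There is one attempt and no reset: what is moved stays moved. The work goes in short steps, Python scripts to look and compute and a tool call to move; the robot and the scene stay as the last step left them, time stands still between calls to the robot, and variables do not carry over. Pictures are saved under pics/ and viewed, and the job is handed in when it is done.

Besides the shell and the picture viewer there is one more tool, called after "Request:" as a command line: name --argument value ..., lists and objects as JSON in quotes. drive_tool: Moves the arm, as the interface text tells. Its arguments: {"type":"object","properties":{"targets":{"type":"array"},"grip_force":{"type":"number"}},"required":["targets"]}

```bash
mkdir -p pics; ls
python3 - <<'E'
from rig import *
import cv2,numpy as np
np.set_printoptions(precision=4,suppress=True)
print(get_state())
for n in ["scene","side","wrist"]:
    im=get_image(n); cv2.imwrite(f"pics/{n}0.png",im[:,:,::-1]); print(n,calibration(n))
E
```

```text
pics
{'clock': 0.0, 'qpos': array([ 1.18  ,  0.2766,  1.5062,  0.    ,  1.3607, -0.121 ]), 'qd': array([-0.0018, -0.0006, -0.0003,  0.0004,  0.0024,  0.001 ]), 'effort': array([ -0.0004, -41.6777, -24.5805,  -0.0004,   0.0111,  -0.    ]), 'position': array([0.153 , 0.5537, 0.2304]), 'ee_rot': array([-0.0002,  0.1345,  0.9909, -0.0009]), 'contact_force': array([ 0.3703, -0.1342, -0.1058]), 'moment': array([0.0002, 0.0074, 0.0182]), 'width': 0.0854328557222483}
scene {'mtx': array([[457.4561,   0.    , 325.5924],
       [  0.    , 457.4561, 239.475 ],
       [  0.    ,   0.    ,   1.    ]]), 'world_to_cam': array([[ 0.8661, -0.4998, -0.0119, -0.3714],
       [-0.3962, -0.6716, -0.6261,  0.2201],
       [ 0.305 ,  0.5469, -0.7797,  0.8053],
       [ 0.    ,  0.    ,  0.    ,  1.    ]])}
side {'mtx': array([[622.077 ,   0.    , 309.5191],
       [  0.    , 622.077 , 241.7625],
       [  0.    ,   0.    ,   1.    ]]), 'world_to_cam': array([[ 0.9606, -0.2779,  0.0083, -0.4156],
       [-0.1674, -0.6022, -0.7806,  0.133 ],
       [ 0.2219,  0.7484, -0.625 ,  1.1335],
       [ 0.    ,  0.    ,  0.    ,  1.    ]])}
wrist {'mtx': array([[371.6483,   0.    , 319.831 ],
       [  0.    , 371.6483, 237.4842],
       [  0.    ,   0.    ,   1.    ]]), 'hand_eye': array([[-0.0001, -0.9449, -0.3273,  0.0852],
       [ 1.    ,  0.0003, -0.0012, -0.0004],
       [ 0.0012, -0.3273,  0.9449, -0.1419],
       [ 0.    ,  0.    ,  0.    ,  1.    ]])}
```

View pics/scene0.png

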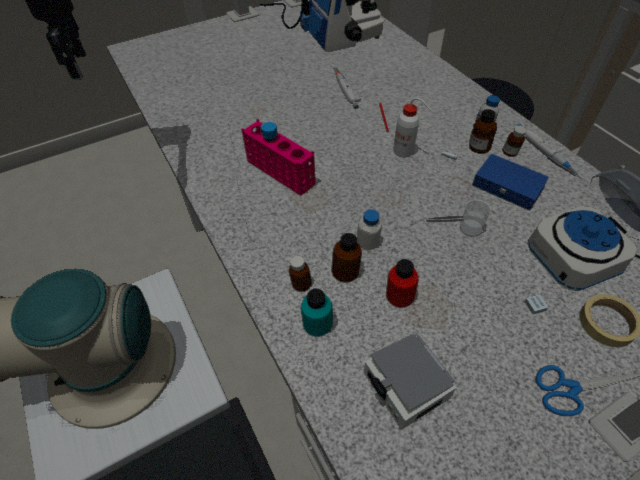

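View pics/side0.png

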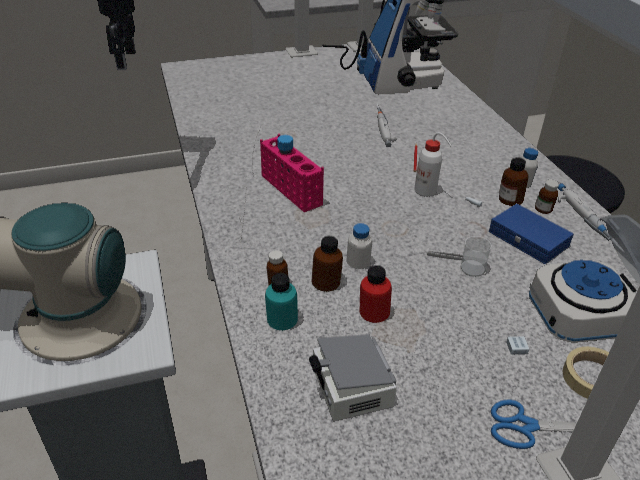

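View pics/wrist0.png

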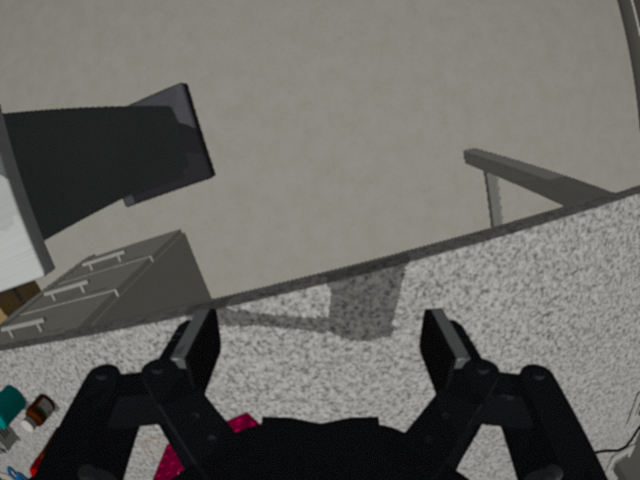

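The scene view shows the rack at (280,158) with the blue-capped tube at (269,131). The bottles are small brown (300,273), big brown (347,257) and white (369,229). Teal (317,312) and red (403,283) are look-alikes. The reader is at (410,380), its cover partly raised, with the dark grip bar at (376,384).

Run:
```python
import cv2,numpy as np
def crop(n,x,y,w,h,s):
    im=cv2.imread(f"pics/{n}0.png")[y:y+h,x:x+w]
    return cv2.resize(im,None,fx=s,fy=s,interpolation=cv2.INTER_CUBIC)
cv2.imwrite("pics/c1.png",np.hstack([crop("scene",350,320,120,120,3.3)if 0 else cv2.resize(crop("scene",350,320,120,120,1),(400,400),interpolation=2),cv2.resize(crop("side",295,320,120,120,1),(400,400),interpolation=2)]))
cv2.imwrite("pics/c2.png",np.hstack([cv2.resize(crop("scene",235,110,100,100,1),(400,400),interpolation=2),cv2.resize(crop("side",250,120,100,100,1),(400,400),interpolation=2)]))
cv2.imwrite("pics/c3.png",np.hstack([cv2.resize(crop("scene",280,200,150,150,1),(400,400),interpolation=2),cv2.resize(crop("side",255,210,150,150,1),(400,400),interpolation=2)]))
```

```text
(no output)
```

View pics/c1.png

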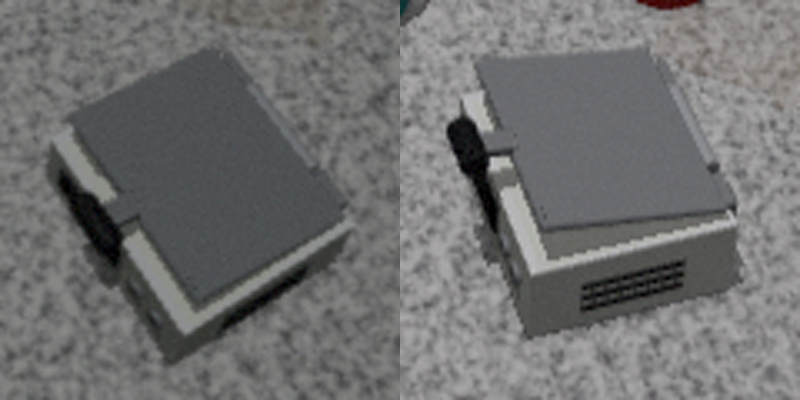

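View pics/c2.png

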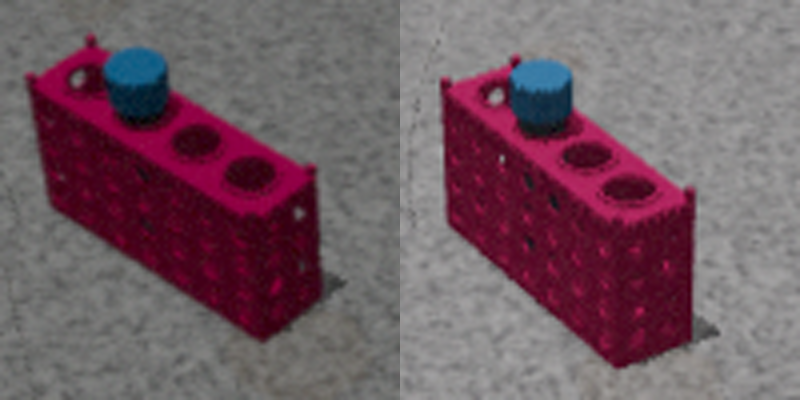

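View pics/c3.png

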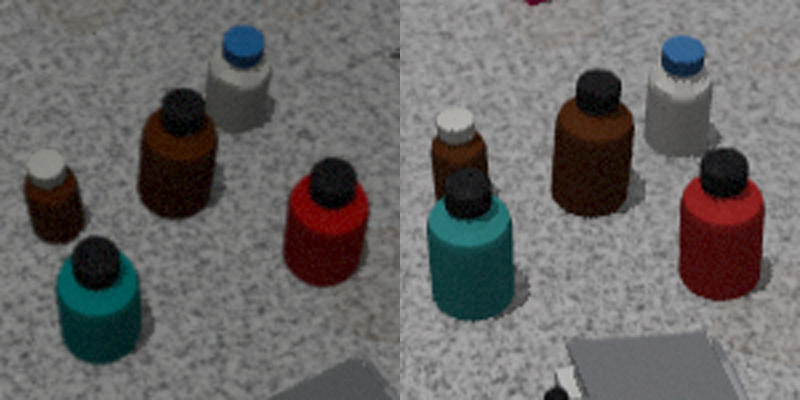

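```bash
cat > h.py <<'E'
import numpy as np,cv2
from rig import *
np.set_printoptions(precision=4,suppress=True)
C={n:calibration(n) for n in ("scene","side")}
def ray(n,p):
    K,T=C[n]["mtx"],C[n]["world_to_cam"]; R=T[:3,:3]
    d=R.T@np.linalg.inv(K)@np.array([p[0],p[1],1.]); return -R.T@T[:3,3],d/np.linalg.norm(d)
def plane(n,p,z):
    o,d=ray(n,p); return o+d*(z-o[2])/d[2]
def tri(p,q):
    P=[C[n]["mtx"]@C[n]["world_to_cam"][:3] for n in("scene","side")]
    X=cv2.triangulatePoints(P[0],P[1],np.array(p,float).reshape(2,1),np.array(q,float).reshape(2,1)).ravel(); return X[:3]/X[3]
def proj(n,X):
    T=C[n]["world_to_cam"];c=T[:3,:3]@np.array(X)+T[:3,3];u=C[n]["mtx"]@c;return u[:2]/u[2]
E
python3 - <<'E'
from h import *
sc=lambda x,y:(350+x*.3,320+y*.3); si=lambda x,y:(295+(x-400)*.3,320+y*.3)
P={"fr":((180,335),(533,275)),"br":((352,218),(738,210)),"fl":((55,145),(463,97))}
for k,(a,b) in P.items(): print(k,plane("scene",sc(*a),.05),plane("side",si(*b),.05),tri(sc(*a),si(*b)))
print("bar",tri(sc(90,213),si(467,145)), plane("scene",sc(90,213),.08))
for k,a,b in [("coverNR",(198,305),(550,228)),("coverNL",(72,118),(478,58)),("coverBL",(215,50),(648,50)),("coverBR",(345,208),(735,210))]: print(k,tri(sc(*a),si(*b)))
cs=(269,125.5); ci=(285.75,138.5)
print("cap",plane("scene",cs,.129),plane("side",ci,.129),tri(cs,ci))
# rack posts top
s2=lambda x,y:(235+x/4,110+y/4); i2=lambda x,y:(250+(x-400)/4,120+y/4)
for k,a,b in [("p1",(32,78),(446,83)),("p2",(90,40),(516,60)),("p3",(310,170),(690,190)),("p4",(263,208),(620,215))]:
  print(k,plane("scene",s2(*a),.101),plane("side",i2(*b),.101))
s3=lambda x,y:(280+x*.375,200+y*.375); i3=lambda x,y:(255+(x-400)*.375,210+y*.375)
for k,a,b,z in [("small",(46,157),(456,118),.075),("big",(183,97),(598,80),.105),("mid",(243,36),(683,46),.09),("teal",(96,246),(468,178),.105),("red",(333,168),(725,158),.105)]:
  print(k,plane("scene",s3(*a),z),plane("side",i3(*b),z),tri(s3(*a),i3(*b)))
E
```

```text
fr [ 0.3683 -0.3432  0.05  ] [ 0.3718 -0.3449  0.05  ] [ 0.3717 -0.3422  0.0459]
br [ 0.4707 -0.3403  0.05  ] [ 0.474  -0.3361  0.05  ] [ 0.4701 -0.3412  0.0566]
fl [ 0.3691 -0.2387  0.05  ] [ 0.3714 -0.236   0.05  ] [ 0.3694 -0.24    0.0544]
bar [ 0.3595 -0.2812  0.0697] [ 0.3563 -0.2842  0.08  ]
coverNR [ 0.3785 -0.3413  0.0754]
coverNL [ 0.3758 -0.2421  0.0822]
coverBL [ 0.4643 -0.2403  0.0602]
coverBR [ 0.4731 -0.3342  0.0476]
cap [0.4646 0.3104 0.129 ] [0.4651 0.3063 0.129 ] [0.4687 0.321  0.1205]
p1 [0.4201 0.3627 0.101 ] [0.4206 0.3594 0.101 ]
p2 [0.4637 0.378  0.101 ] [0.466 0.375 0.101]
p3 [0.5188 0.2106 0.101 ] [0.5222 0.2114 0.101 ]
p4 [0.4822 0.1966 0.101 ] [0.4789 0.1973 0.101 ]
small [ 0.3631 -0.0101  0.075 ] [ 0.3627 -0.0157  0.075 ] [ 0.3658 -0.0029  0.0642]
big [ 0.4604 -0.0332  0.105 ] [ 0.4587 -0.0373  0.105 ] [ 0.462  -0.0292  0.0985]
mid [0.5359 0.0039 0.09  ] [0.5358 0.0017 0.09  ] [0.538  0.0068 0.0859]
teal [ 0.3491 -0.1084  0.105 ] [ 0.3481 -0.1111  0.105 ] [ 0.3496 -0.106   0.1004]
red [ 0.5138 -0.1349  0.105 ] [ 0.5137 -0.1372  0.105 ] [ 0.5158 -0.1329  0.1009]
```

Request:
drive_tool --targets '[0, 0, -7.75, 0, 0, 0, 1, 0, 0, -7.75, 0, 0, 0, 1, 0, 0, 0, -40, -40, 0, 1, 0, 0, 0, -40, -40, 0, 1, 0, 0, 0, -40, -40, 0, 1, 0, 0, 0, -40, -40, 0, 1, 0, 0, 0, -40, -40, 0, 1, 0, 0, 0, -40, -40, 0, 1, 0, 0, 0, 0, 0, 0, 1]' --grip_force 30

```text
clock: 1.27
position: [0.396, 0.3117, 0.231]
ee_rot: [0.0, 0.003, 1.0, -0.001]
contact_force: [0.1, 0.8, 0.3]
width: 0.0855
```

```bash
cat >> h.py <<'E'
from scipy.spatial.transform import Rotation as Ro
W=calibration("wrist")
def wr(st):
    q=st["ee_rot"]; M=np.eye(4); M[:3,:3]=Ro.from_quat([q[1],q[2],q[3],q[0]]).as_matrix(); M[:3,3]=st["position"]; return M@W["hand_eye"]
def wray(M,p):
    K=W["mtx"]; v=np.array([(p[0]-K[0,2])/K[0,0],(p[1]-K[1,2])/K[1,1]]); th=np.linalg.norm(v)
    d=np.array([*(v/th*np.sin(th)),np.cos(th)]); return M[:3,3],M[:3,:3]@d
def wplane(M,p,z):
    o,d=wray(M,p); return o+d*(z-o[2])/d[2]
def wproj(M,X):
    c=np.linalg.inv(M)@np.array([*X,1.]); th=np.arctan2(np.hypot(c[0],c[1]),c[2]); u=c[:2]/np.hypot(c[0],c[1])*th
    K=W["mtx"]; return u*K[0,0]+K[:2,2]
def snap(name):
    st=get_state(); im=get_image("wrist"); cv2.imwrite(f"pics/{name}.png",im[:,:,::-1]); np.savez(f"pics/{name}.npz",M=wr(st)); print(st["clock"],st["position"],st["ee_rot"],st["width"],st["contact_force"]); return wr(st)
E
python3 - <<'E'
from h import *
M=snap("w1"); print(wproj(M,[.465,.308,.129]))
E
```

```text
1.275 [0.396  0.3117 0.231 ] [ 0.0003  0.0025  1.     -0.0005] 0.08550987443668512 [0.1201 0.8163 0.2524]
[316.2472 323.1448]
```

View pics/w1.png

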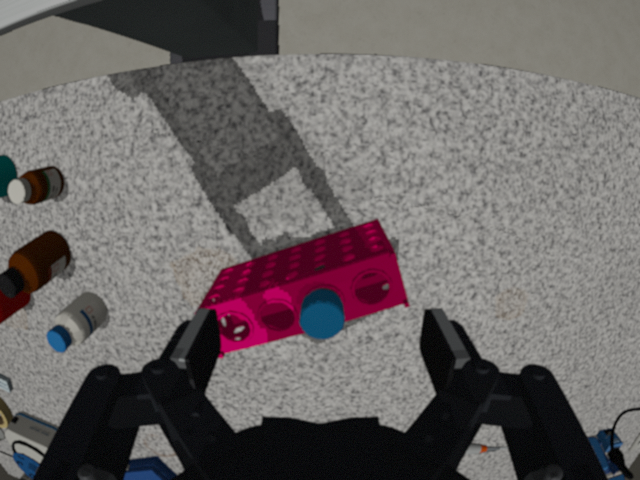

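Run:
```python
from h import *
im=cv2.imread("pics/w1.png"); M=np.load("pics/w1.npz")["M"]
h=cv2.cvtColor(im,cv2.COLOR_BGR2HSV); m=cv2.inRange(h,(95,100,60),(120,255,255)); m[:,:250]=0;m[:,400:]=0;m[:270]=0;m[370:]=0
c=max(cv2.findContours(m,0,1)[0],key=cv2.contourArea); x,y,w,hh=cv2.boundingRect(c); print(x,y,w,hh)
# silhouette fit: circles at top z .129 and bottom .107 radius 18; solve centre by bbox match
from scipy.optimize import least_squares
t=np.linspace(0,2*np.pi,60)
def bb(p):
    q=np.array([wproj(M,[p[0]+.018*np.cos(a),p[1]+.018*np.sin(a),z]) for a in t for z in(.107,.129)])
    return np.r_[q.min(0),q.max(0)]
r=least_squares(lambda p:bb(p)-[x-.5,y-.5,x+w-.5,y+hh-.5],[.465,.308]); print(r.x,r.fun)
cv2.imwrite("pics/c4.png",cv2.resize(im[270:370,250:400],None,fx=5,fy=5,interpolation=2))
```

```text
300 297 44 42
[0.4669 0.312 ] [-1.2916 -4.8986  1.2916  5.439 ]
```

View pics/c4.png

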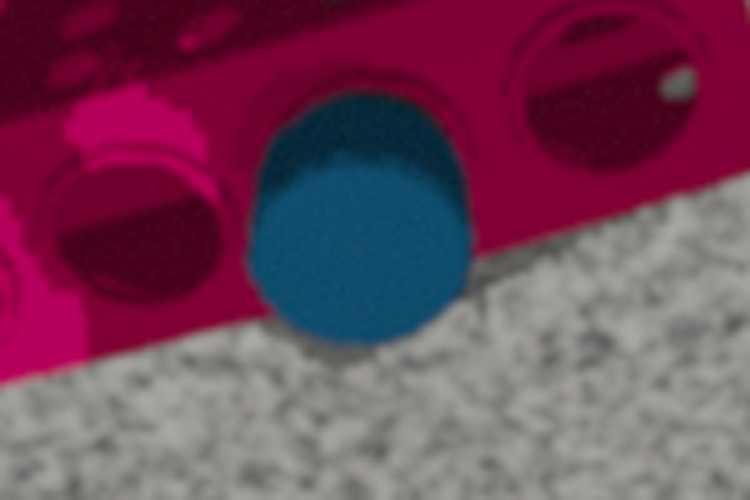

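The wrist view confirms the tube's blue cap at (322,313), centre about (0.464, 0.311). Next I'll go to the reader.

Request:
drive_tool --targets '[0, 0, 0, 8, -59, 0, 1, 0, 0, 0, 8, -59, 0, 1, 0, 0, 0, 8, -59, 0, 1, 0, 0, 0, 8, -59, 0, 1, 0, 0, 0, 8, -59, 0, 1, 0, 0, 0, 8, -59, 0, 1, 0, 0, 0, 8, -59, 0, 1, 0, 0, 0, 8, -59, 0, 1, 0, 0, 0, 8, -59, 0, 1, 0, 0, 0, 8, -59, 0, 1, 0, 0, 0, 0, 0, 0, 1]'

```text
clock: 2.7
position: [0.3142, -0.2785, 0.2311]
ee_rot: [0.0, 0.002, 1.0, -0.0]
contact_force: [-0.1, 0.9, -0.4]
width: 0.0854
```

Run:
```python
from h import *
M=snap("w2"); print(wproj(M,[.36,-.282,.085]))
```

```text
2.7 [ 0.3142 -0.2785  0.2311] [ 0.0001  0.0015  1.     -0.0004] 0.08538247146664922 [-0.0768  0.913  -0.3912]
[316.6336 272.3551]
```

View pics/w2.png

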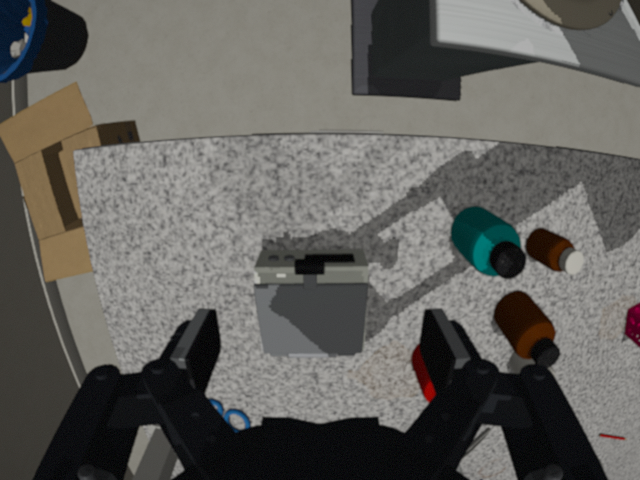

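Run:
```python
import cv2
im=cv2.imread("pics/w2.png")[225:375,235:395]
cv2.imwrite("pics/c5.png",cv2.resize(im,(640,600),interpolation=2))
```

```text
(no output)
```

View pics/c5.png

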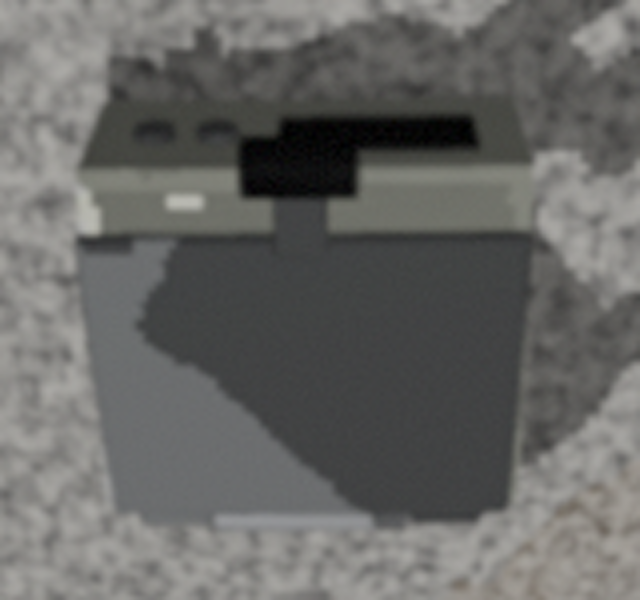

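Run:
```python
from h import *
M=np.load("pics/w2.npz")["M"]; p=lambda x,y:(235+x/4,225+y/4)
a,b=wplane(M,p(80,165),.05),wplane(M,p(532,162),.05); print("front",a,b,b-a)
for z in(.07,.08,.09,.1): print(z,wplane(M,p(298.5,168),z),np.linalg.norm(wplane(M,p(240,168),z)-wplane(M,p(357,168),z)), np.linalg.norm(wplane(M,p(78,240),z)-wplane(M,p(533,237),z)),wplane(M,p(305,238),z))
print("hinge", wplane(M,p(118,520),.057),wplane(M,p(512,520),.057))
# intersections with scene/side
def near(o1,d1,o2,d2):
    A=np.c_[d1,-d2]; s=np.linalg.lstsq(A,o2-o1,rcond=None)[0]; P,Q=o1+s[0]*d1,o2+s[1]*d2; return (P+Q)/2,np.linalg.norm(P-Q)
o,d=wray(M,p(298.5,168))
print(near(o,d,*ray("scene",(350+90*.3,320+213*.3))),near(o,d,*ray("side",(295+67*.3,320+145*.3))))
```

```text
front [ 0.3697 -0.3414  0.05  ] [ 0.3691 -0.2335  0.05  ] [-0.0007  0.1079  0.    ]
0.07 [ 0.3616 -0.2884  0.07  ] 0.026039933202248313 0.10415563862867205 [ 0.379  -0.2872  0.07  ]
0.08 [ 0.3572 -0.2881  0.08  ] 0.02518040195476538 0.10071764878025112 [ 0.374  -0.2869  0.08  ]
0.09 [ 0.3528 -0.2877  0.09  ] 0.02432087070728239 0.09727965893183028 [ 0.3691 -0.2866  0.09  ]
0.1 [ 0.3484 -0.2874  0.1   ] 0.023461339459799457 0.09384166908340942 [ 0.3641 -0.2863  0.1   ]
hinge [ 0.4699 -0.3383  0.057 ] [ 0.4697 -0.2341  0.057 ]
(array([ 0.3528, -0.2875,  0.091 ]), np.float64(0.0007974283472388722)) (array([ 0.3577, -0.2881,  0.0784]), np.float64(0.0004038200064699401))
```

Request:
drive_tool --targets '[0, 0, 0, -42, -9.5, 20, 0.6, 0, 0, 0, 0, 0, 45, 0.6, 0, 0, 0, 0, 0, 45, 0.6, 0, 0, 0, 0, 0, 0, 0.6]'

```text
clock: 3.25
position: [0.3545, -0.2806, 0.1188]
ee_rot: [-0.003, -0.002, 1.0, 0.004]
contact_force: [0.1, -0.1, 0.3]
width: 0.0514
```

Run:
```python
from h import *
M=snap("w3"); print(wproj(M,[.357,-.288,.079]))
im=cv2.imread("pics/w3.png"); cv2.imwrite("pics/c6.png",cv2.resize(im[200:480,140:500],None,fx=2.1,fy=2.1))
```

```text
3.25 [ 0.3545 -0.2806  0.1188] [-0.0028 -0.0018  1.      0.0035] 0.05140336372190722 [ 0.0506 -0.0964  0.2802]
[306.3692 281.3475]
```

View pics/c6.png

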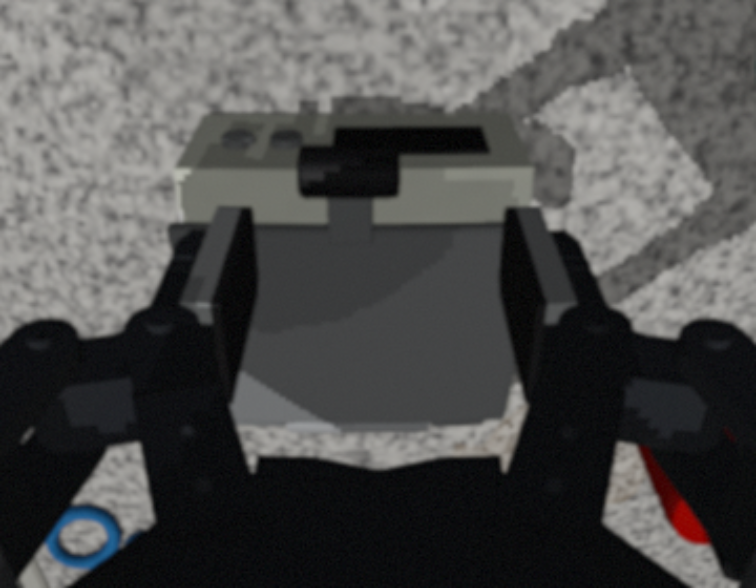

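Request:
drive_tool --targets '[0, 0, 0, 0, 0, 0, 0.6]'

```text
clock: 3.42
position: [0.3573, -0.2853, 0.1232]
ee_rot: [0.001, -0.001, 1.0, -0.001]
contact_force: [-0.2, -0.3, -0.0]
width: 0.0511
```

Request:
drive_tool --targets '[0, 0, 0, 0, -2.5, 20, 0.6, 0, 0, 0, 0, 0, 20, 0.6, 0, 0, 0, 0, 0, 8, 0.6, 0, 0, 0, 0, 0, 0, 0.6, 0, 0, 0, 0, 0, 0, 0.6]'

```text
clock: 4.05
position: [0.3566, -0.2882, 0.0743]
ee_rot: [0.001, -0.0, 1.0, -0.001]
contact_force: [0.3, -0.9, 0.3]
width: 0.0512
```

Request:
drive_tool --targets '[0, 0, 0, 0, 0, 5, 0.6, 0, 0, 0, 0, 0, 0, 0, 0, 0, 0, 0, 0, 0, 0, 0, 0, 0, 0, 0, 0, 0, 0, 0, 0, 0, 0, 0, 0, 0]' --grip_force 30

```text
schema error: expected a multiple of 7 numbers
```

Run:
```python
from h import *
M=snap("w4")
im=cv2.imread("pics/w4.png"); cv2.imwrite("pics/c7.png",cv2.resize(im[200:480,140:500],None,fx=2.1,fy=2.1))
```

```text
4.05 [ 0.3566 -0.2882  0.0743] [ 0.0008 -0.0004  1.     -0.0008] 0.051165524661493954 [ 0.3262 -0.9191  0.3196]
```

View pics/c7.png

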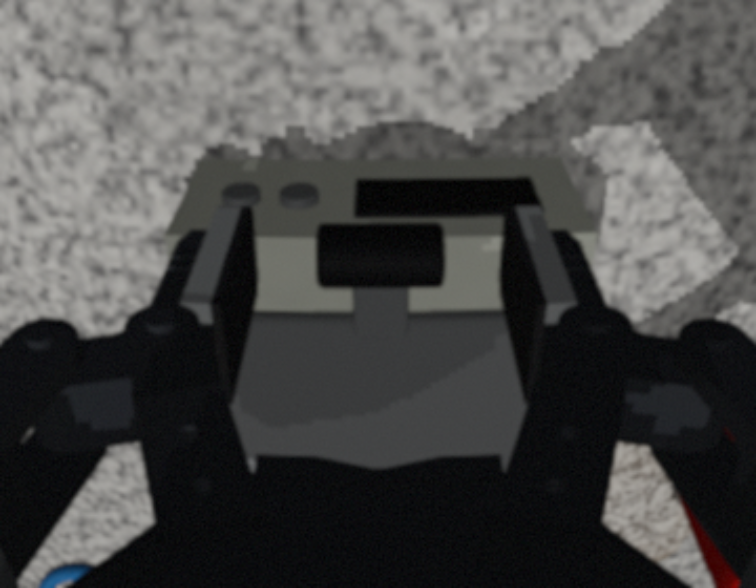

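Request:
drive_tool --targets '[0, 0, 0, 0, 0, 5, 0.6, 0, 0, 0, 0, 0, 0, 0, 0, 0, 0, 0, 0, 0, 0, 0, 0, 0, 0, 0, 0, 0, 0, 0, 0, 0, 0, 0, 0]' --grip_force 30

```text
clock: 4.72
position: [0.3557, -0.2878, 0.0682]
ee_rot: [-0.0, -0.0, 1.0, -0.0]
contact_force: [-0.6, -2.5, -1.8]
width: 0.0249
```

Run:
```python
from h import *
M=snap("w5")
im=cv2.imread("pics/w5.png"); cv2.imwrite("pics/c8.png",cv2.resize(im[200:480,140:500],None,fx=2.1,fy=2.1))
```

```text
4.725 [ 0.3557 -0.2878  0.0682] [-0.0002 -0.0005  1.     -0.0001] 0.02486326288671456 [-0.6    -2.4515 -1.8379]
```

View pics/c8.png

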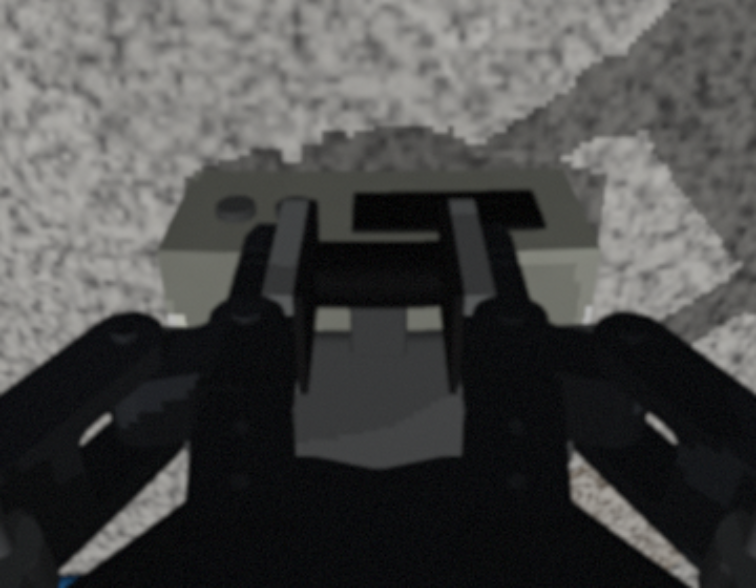

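Request:
drive_tool --targets '[0, 0, 0, -2.1, 0, -8.2, 0, 0, 0, 0, -2.9, 0, -8.1, 0, 0, 0, 0, -3.4, 0, -7.8, 0, 0, 0, 0, -4, 0, -7.6, 0, 0, 0, 0, -4.6, 0, -7.2, 0, 0, 0, 0, -5, 0, -6.9, 0, 0, 0, 0, -5.6, 0, -6.4, 0, 0, 0, 0, -6, 0, -6.1, 0, 0, 0, 0, -6.5, 0, -5.5, 0, 0, 0, 0, -6.8, 0, -5.2, 0, 0, 0, 0, 0, 0, 0, 0]'

```text
clock: 6.15
position: [0.4034, -0.2875, 0.1379]
ee_rot: [0.0, -0.001, 1.0, 0.0]
contact_force: [-0.5, -2.1, -0.3]
width: 0.0249
```

Request:
drive_tool --targets '[0, 0, 0, -7.2, 0, -4.6, 0, 0, 0, 0, -7.6, 0, -4, 0, 0, 0, 0, -7.8, 0, -3.4, 0, 0, 0, 0, -8.1, 0, -2.9, 0, 0, 0, 0, -8.2, 0, -2.2, 0, 0, 0, 0, -8.4, 0, -1.6, 0, 0, 0, 0, -8.5, 0, -1, 0, 0, 0, 0, -8.5, 0, -0.3, 0, 0, 0, 0, 0, 0, 0, 0, 0, 0, 0, 0, 0, 0, 0]'

```text
clock: 7.4
position: [0.4692, -0.2871, 0.158]
ee_rot: [0.002, -0.0, 1.0, 0.0]
contact_force: [-1.3, 2.1, 5.7]
width: 0.0248
```

Run:
```python
from h import *
M=snap("w6")
for n in("scene","side"): cv2.imwrite(f"pics/{n}6.png",get_image(n)[:,:,::-1])
a=cv2.imread("pics/scene6.png")[230:430,330:530]; b=cv2.imread("pics/side6.png")[230:430,270:470]
cv2.imwrite("pics/c9.png",cv2.resize(np.hstack([a,b]),None,fx=2,fy=2,interpolation=2))
```

```text
7.4 [ 0.4692 -0.2871  0.158 ] [ 0.0019 -0.0003  1.      0.0003] 0.024819591047731328 [-1.3141  2.0916  5.7305]
```

View pics/c9.png

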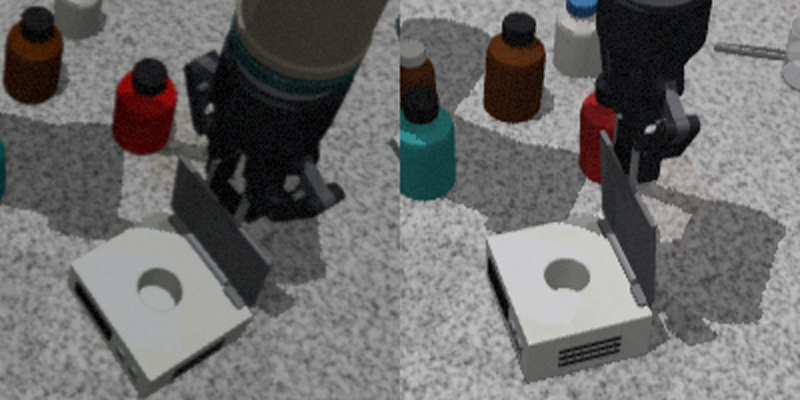

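View pics/w6.png

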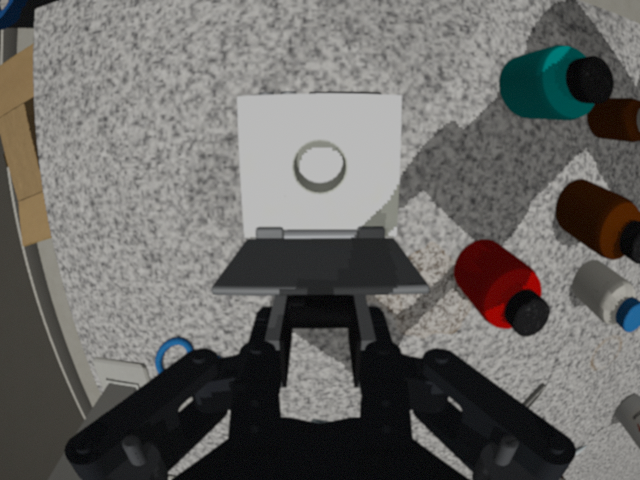

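Run:
```python
import cv2
im=cv2.imread("pics/w6.png")
a=cv2.resize(im[130:205,270:370],(800,600),interpolation=2); cv2.imwrite("pics/c10.png",a)
b=cv2.resize(im[80:340,190:450],(600,600),interpolation=2); cv2.imwrite("pics/c11.png",b)
```

```text
(no output)
```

View pics/c10.png

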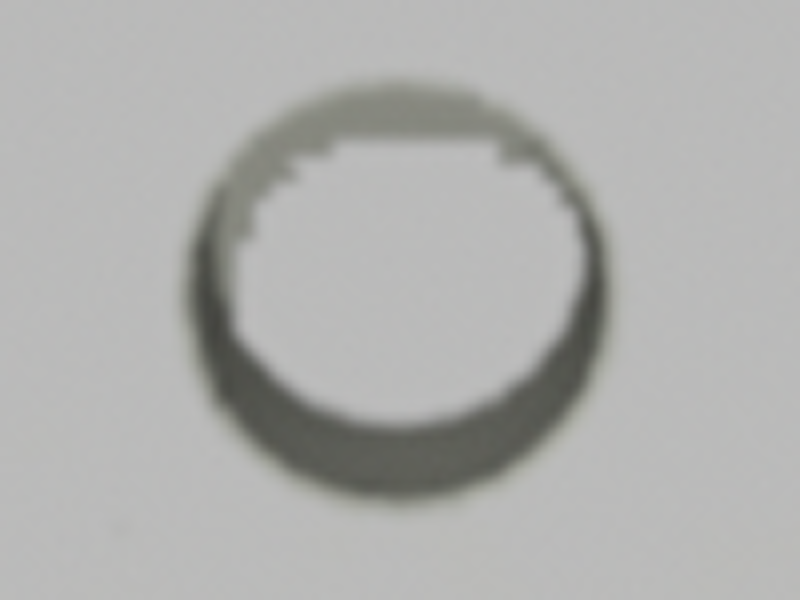

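View pics/c11.png

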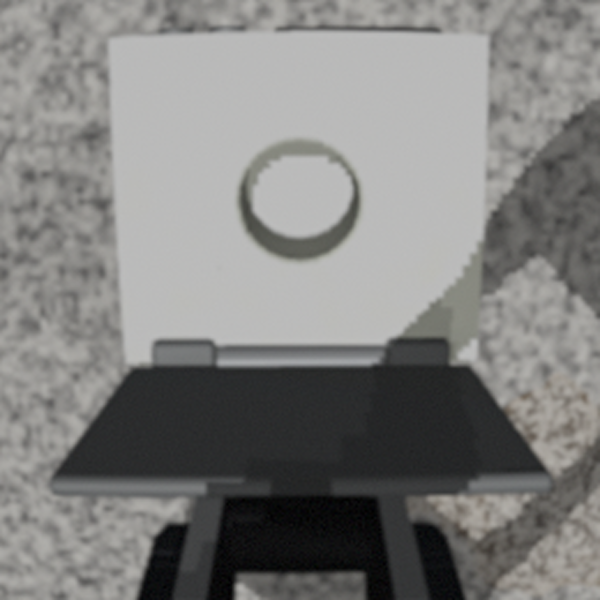

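Run:
```python
from h import *
M=np.load("pics/w6.npz")["M"]; print(M[:3,3])
w=wplane(M,(319.6,165.9),.05); print("well",w, wplane(M,(270+187/8,166),.05),wplane(M,(270+610/8,166),.05))
for z in(.050,.0545,.06): print(z,"hingeLine",wplane(M,(320,238),z))
for z in(.145,.15,.155): print(z,"top edge front/back",wplane(M,(320,286.9),z),wplane(M,(320,293.4),z), wplane(M,(190+52*.4333,287),z)-wplane(M,(190+552*.4333,287),z))
# front edge, corners of housing
for c in[(110,40),(488,37)]: print(wplane(M,(190+c[0]*.4333,80+c[1]*.4333),.05))
```

```text
[ 0.3834 -0.2875  0.2996]
well [ 0.4196 -0.2877  0.05  ] [ 0.4196 -0.3054  0.05  ] [ 0.4196 -0.2697  0.05  ]
0.05 hingeLine [ 0.4712 -0.2874  0.05  ]
0.0545 hingeLine [ 0.4696 -0.2874  0.0545]
0.06 hingeLine [ 0.4677 -0.2874  0.06  ]
0.145 top edge front/back [ 0.4619 -0.2874  0.145 ] [ 0.4653 -0.2874  0.145 ] [ 0.0001 -0.1039  0.    ]
0.15 top edge front/back [ 0.4593 -0.2874  0.15  ] [ 0.4627 -0.2874  0.15  ] [ 0.0001 -0.1005  0.    ]
0.155 top edge front/back [ 0.4568 -0.2874  0.155 ] [ 0.46   -0.2874  0.155 ] [ 0.0001 -0.0972  0.    ]
[ 0.3718 -0.3424  0.05  ]
[ 0.3709 -0.2332  0.05  ]
```

Request:
drive_tool --targets '[0, 0, 0, 0, 0, 0, 0.6, 0, 0, 0, 0, 0, 0, 0.6, 0, 0, 0, 0, 0, 0, 0.6, 0, 0, 0, 0, 0, -30, 0.6, 0, 0, 0, 0, 0, -40, 0.6, 0, 0, 0, 60, 0, 0, 0.6, 0, 0, 0, 40, 0, 0, 0.6, 0, 0, 0, 0, 0, 0, 0.6]'

```text
clock: 8.55
position: [0.3649, -0.2871, 0.2275]
ee_rot: [-0.0, 0.001, 1.0, 0.0]
contact_force: [0.3, 0.0, 0.1]
width: 0.0516
```

Run:
```python
from h import *
M=snap("w7")
for n in("scene","side"): cv2.imwrite(f"pics/{n}7.png",get_image(n)[:,:,::-1])
a=cv2.imread("pics/scene7.png")[280:400,380:480]; b=cv2.imread("pics/side7.png")[280:400,330:430]
cv2.imwrite("pics/c12.png",cv2.resize(np.hstack([a,b]),None,fx=4,fy=4,interpolation=2))
for q in(1.47,1.52,1.57,1.62,1.67):
    R=lambda l,t,y:[.4676-l*np.cos(q)-t*np.sin(q),y,.0545+l*np.sin(q)-t*np.cos(q)]
    print(q,"bar",[proj(n,R(.114,0,-.2877)) for n in C],"nearTop",[proj(n,R(.0945,0,-.3397)) for n in C],"farTop",[proj(n,R(.0945,0,-.2357)) for n in C],"nearBot",[proj(n,R(.0,0,-.3397)) for n in C])
```

```text
8.55 [ 0.3649 -0.2871  0.2275] [-0.0002  0.0009  1.      0.    ] 0.051596051806982395 [0.3447 0.0466 0.1172]
1.47 bar [array([440.9183, 328.3787]), array([380.1738, 308.9943])] nearTop [array([463.0496, 363.0517]), array([393.5996, 343.3005])] farTop [array([417.9262, 307.3842]), array([368.2122, 294.7872])] nearBot [array([454.4369, 384.9928]), array([393.6815, 383.8546])]
1.52 bar [array([444.0942, 326.4353]), array([383.8092, 308.0459])] nearTop [array([465.6954, 361.3461]), array([396.6907, 342.4592])] farTop [array([420.4319, 305.9088]), array([371.076 , 294.0548])] nearBot [array([454.4369, 384.9928]), array([393.6815, 383.8546])]
1.57 bar [array([447.2259, 324.5907]), array([387.4292, 307.2358])] nearTop [array([468.2996, 359.713 ]), array([399.7676, 341.7299])] farTop [array([422.912, 304.514]), array([373.9311, 293.4328])] nearBot [array([454.4369, 384.9928]), array([393.6815, 383.8546])]
1.62 bar [array([450.3028, 322.8506]), array([391.0227, 306.5659])] nearTop [array([470.8537, 358.1573]), array([402.821 , 341.1144])] farTop [array([425.3584, 303.2039]), array([376.7691, 292.9226])] nearBot [array([454.4369, 384.9928]), array([393.6815, 383.8546])]
1.67 bar [array([453.3145, 321.2201]), array([394.5787, 306.0376])] nearTop [array([473.3496, 356.6838]), array([405.8419, 340.6142])] farTop [array([427.7634, 301.9821]), array([379.5816, 292.5254])] nearBot [array([454.4369, 384.9928]), array([393.6815, 383.8546])]
```

View pics/c12.png

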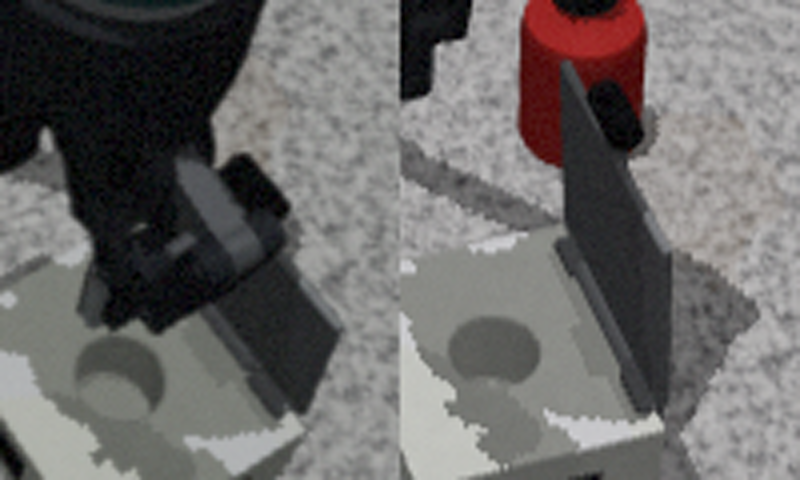

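View pics/w7.png

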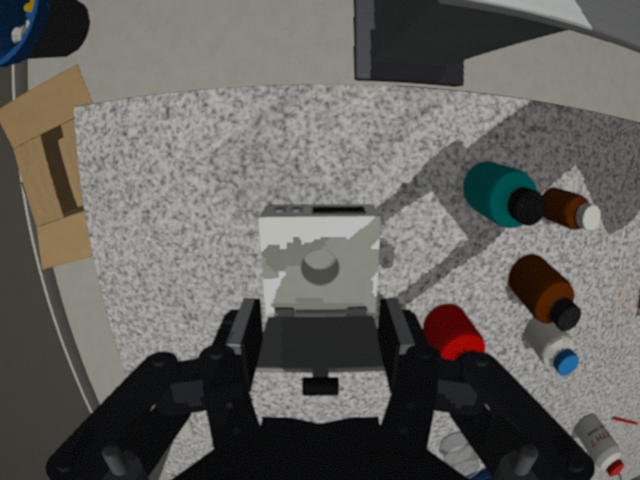

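Run:
```python
from h import *
b=cv2.imread("pics/side7.png")[290:390,355:435]
cv2.imwrite("pics/c13.png",cv2.resize(b,(480,600),interpolation=cv2.INTER_CUBIC))
M=np.load("pics/w7.npz")["M"]
im=cv2.imread("pics/w7.png"); cv2.imwrite("pics/c14.png",cv2.resize(im[290:410,250:390],(700,600),interpolation=2))
for q in(1.47,1.52,1.57,1.62): print(q,wproj(M,[.4676-.114*np.cos(q),-.2877,.0545+.114*np.sin(q)]))
```

```text
1.47 [319.9149 381.0171]
1.52 [319.9285 387.265 ]
1.57 [319.9421 393.1055]
1.62 [319.9557 398.5245]
```

View pics/c13.png

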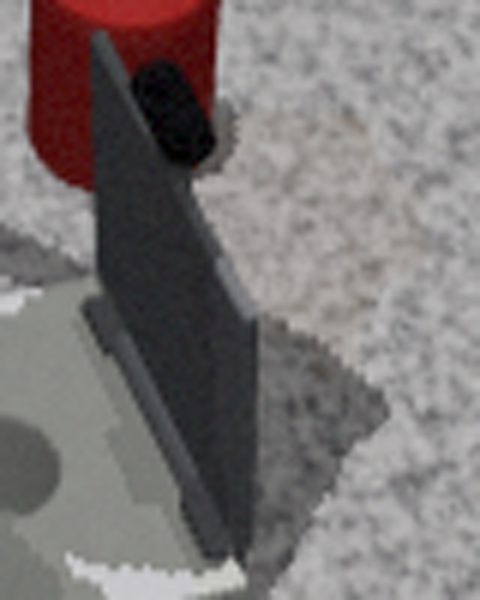

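View pics/c14.png

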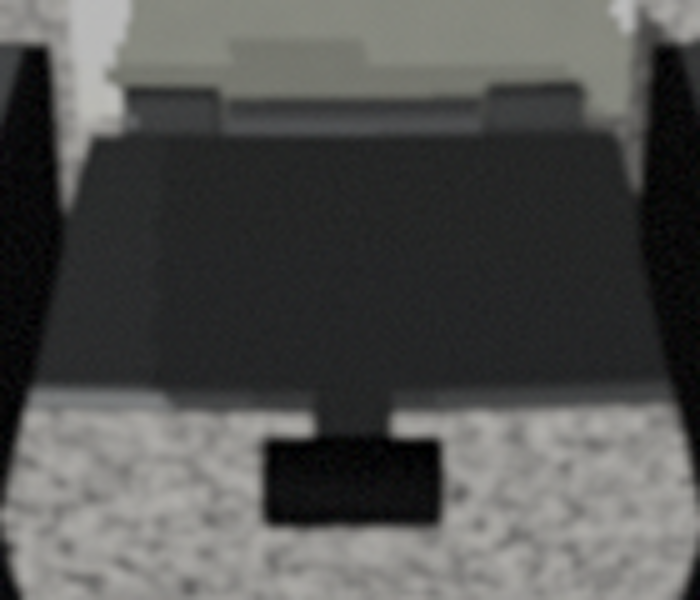

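Run:
```python
from h import *
a=cv2.imread("pics/scene6.png")[355:395,385:435]; b=cv2.imread("pics/side6.png")[348:388,328:378]
cv2.imwrite("pics/c15.png",cv2.resize(np.hstack([a,b]),(800,320),interpolation=cv2.INTER_CUBIC))
```

```text
(no output)
```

View pics/c15.png

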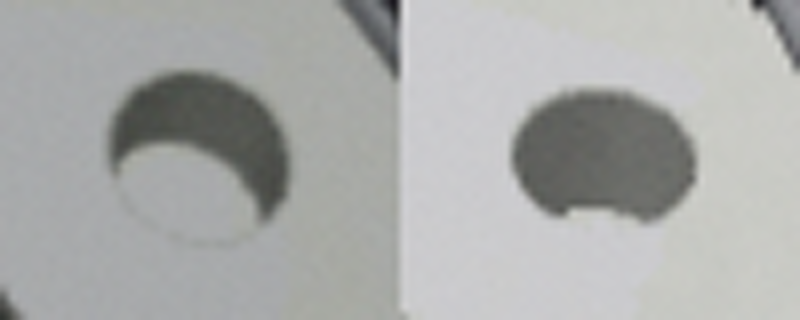

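Run:
```python
from h import *
for n,w,b in[("scene",(409.9,374.7),(444.5,325)),("side",(353.6,367.75),(383.8,308.7))]:
    W0=plane(n,w,.05); print(n,W0)
    for q in(1.45,1.5,1.55,1.6): print(q,proj(n,W0+[.048-.114*np.cos(q),0,.0045+.114*np.sin(q)]),b)
M=np.load("pics/w7.npz")["M"]; print(wplane(M,(321,267),.05))
```

```text
scene [ 0.4189 -0.2897  0.05  ]
1.45 [440.1466 330.5008] (444.5, 325)
1.5 [443.3425 328.5131] (444.5, 325)
1.55 [446.4983 326.6214] (444.5, 325)
1.6 [449.6031 324.8318] (444.5, 325)
side [ 0.4206 -0.2899  0.05  ]
1.45 [379.8849 310.3331] (383.8, 308.7)
1.5 [383.528  309.3276] (383.8, 308.7)
1.55 [387.1599 308.4594] (383.8, 308.7)
1.6 [390.7695 307.7308] (383.8, 308.7)
[ 0.4194 -0.2867  0.05  ]
```

Request:
drive_tool --targets '[0, 0, 0, -48, -0.7, 0, 0.6, 0, 0, 0, -47, 0, 0, 0.6, 0, 0, 0, 0, 0, 30, 0.6, 0, 0, 0, 0, 0, 25, 0.6, 0, 0, 0, 0, 0, 12, 0.6, 0, 0, 0, 0, 0, 0, 0.6, 0, 0, 0, 0, 0, 0, 0.6]'

```text
clock: 9.57
position: [0.4629, -0.2888, 0.1612]
ee_rot: [0.001, -0.0, 1.0, -0.001]
contact_force: [0.3, 0.2, -0.7]
width: 0.0513
```

Run:
```python
from h import *
M=snap("w8")
for q in(1.45,1.5,1.55,1.6): print(q,wproj(M,[.4676-.114*np.cos(q),-.2877,.0545+.114*np.sin(q)]))
im=cv2.imread("pics/w8.png"); cv2.imwrite("pics/c16.png",cv2.resize(im[200:480,140:500],None,fx=2.1,fy=2.1))
```

```text
9.575 [ 0.4629 -0.2888  0.1612] [ 0.0008 -0.0004  1.     -0.0006] 0.0513410919252594 [ 0.2788  0.2172 -0.7153]
1.45 [323.3117 304.1939]
1.5 [323.2548 316.4611]
1.55 [323.193 328.027]
1.6 [323.1273 338.8254]
```

View pics/c16.png

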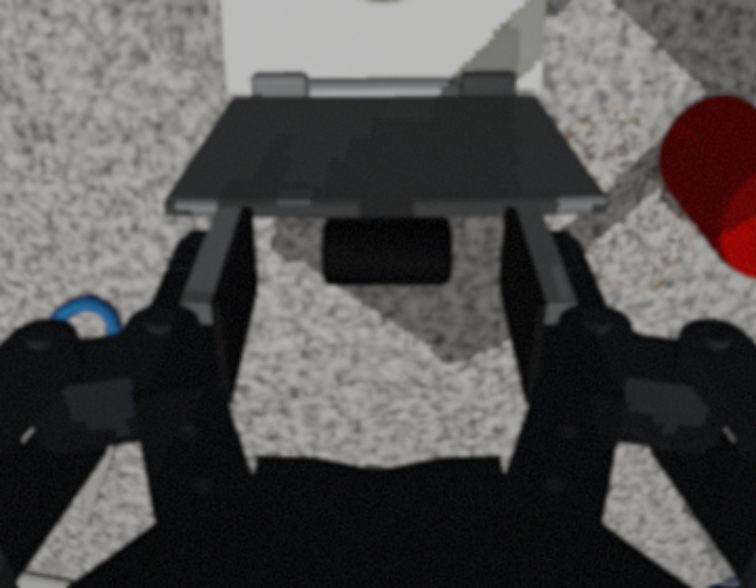

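Request:
drive_tool --targets '[0, 0, 0, 0, 1, 3, 0.6, 0, 0, 0, 0, 0, 0, 0, 0, 0, 0, 0, 0, 0, 0, 0, 0, 0, 0, 0, 0, 0, 0, 0, 0, 0, 0, 0, 0, 0, 0, 0, -3, 0, 0, 0, 0, 0, 0, -3.5, 0, 0, 0, 0, 0, 0, 0, 0, 0, 0, 0, 0, 0, 0, 0, 0, 0, 0]' --grip_force 50

```text
schema error: expected a multiple of 7 numbers
```

Run:
```python
from h import *
M=snap("w9")
for q in(1.45,1.5,1.55,1.6): print(q,wproj(M,[.4676-.114*np.cos(q),-.2877,.0545+.114*np.sin(q)]))
im=cv2.imread("pics/w9.png"); cv2.imwrite("pics/c17.png",cv2.resize(im[200:480,140:500],None,fx=2.1,fy=2.1))
```

```text
9.625 [ 0.4629 -0.2888  0.1614] [ 0.001  -0.0004  1.     -0.0007] 0.05144291404879042 [ 0.0853 -0.8958  1.1645]
1.45 [323.4126 304.1078]
1.5 [323.3547 316.3595]
1.55 [323.2919 327.9112]
1.6 [323.2253 338.6969]
```

View pics/c17.png

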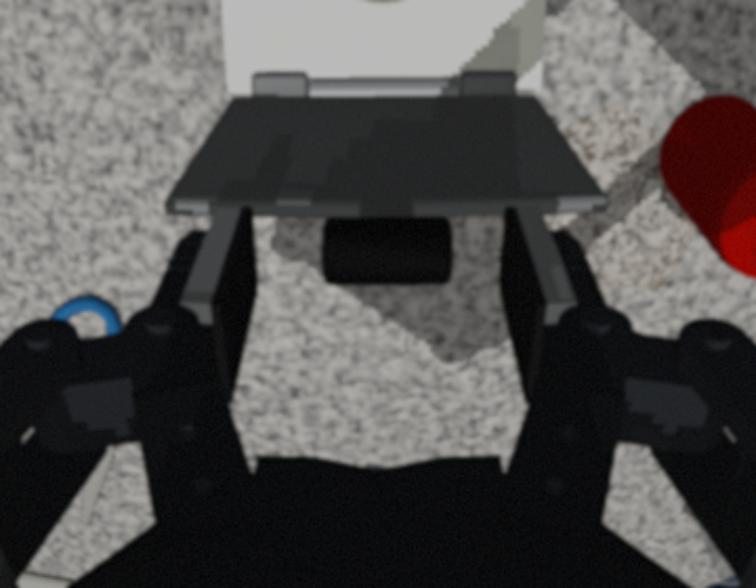

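Request:
drive_tool --targets '[0, 0, 0, 0, 1, 3, 0.6, 0, 0, 0, 0, 0, 0, 0, 0, 0, 0, 0, 0, 0, 0, 0, 0, 0, 0, 0, 0, 0, 0, 0, 0, 0, 0, 0, 0, 0, 0, 0, -3, 0, 0, 0, 0, 0, 0, -3.5, 0, 0, 0, 0, 0, 0, 0, 0, 0, 0, 0, 0, 0, 0, 0, 0, 0]' --grip_force 50

```text
clock: 10.8
position: [0.468, -0.2871, 0.1578]
ee_rot: [-0.001, -0.001, 1.0, 0.0]
contact_force: [-2.5, 1.2, 6.2]
width: 0.0245
```

Run:
```python
from h import *
M=snap("w10")
for q in(1.45,1.5,1.55,1.6): print(q,wproj(M,[.4676-.114*np.cos(q),-.2877,.0545+.114*np.sin(q)]))
im=cv2.imread("pics/w10.png"); cv2.imwrite("pics/c17.png",cv2.resize(im[200:480,140:500],None,fx=2.1,fy=2.1))
```

```text
10.8 [ 0.468  -0.2871  0.1578] [-0.0006 -0.0005  1.      0.0001] 0.02452103415673339 [-2.4551  1.1899  6.1793]
1.45 [319.2092 297.1624]
1.5 [319.2032 309.9959]
1.55 [319.1995 322.1131]
1.6 [319.1979 333.4387]
```

View pics/c17.png

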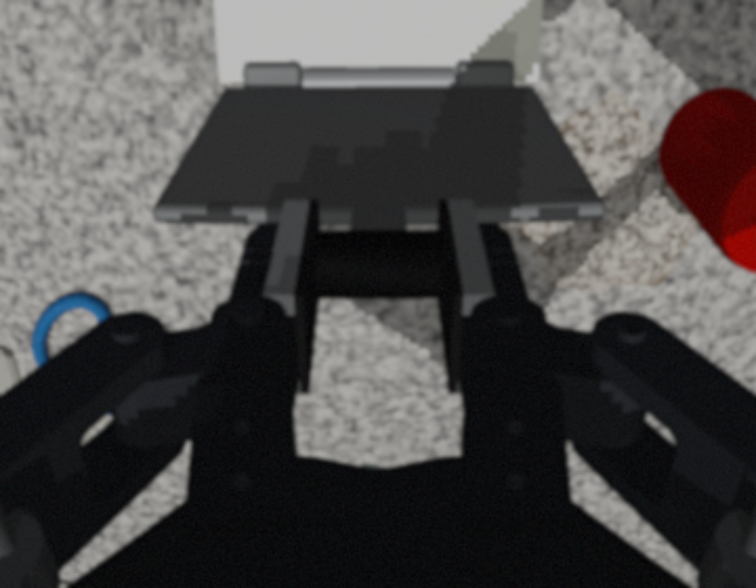

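Request:
drive_tool --targets '[0, 0, 0, 0, 0, 0, 0.6, 0, 0, 0, 0, 0, 0, 0.6, 0, 0, 0, 0, 0, 0, 0.6, 0, 0, 0, 0, 0, -30, 0.6, 0, 0, 0, 0, 0, -42, 0.6, 0, 0, 0, 8, 59.5, 0, 1, 0, 0, 0, 8, 59.5, 0, 1, 0, 0, 0, 8, 59.5, 0, 1, 0, 0, 0, 8, 59.5, 0, 1, 0, 0, 0, 8, 59.5, 0, 1]'

```text
clock: 12.1
position: [0.4281, 0.0119, 0.2294]
ee_rot: [0.001, 0.0, 1.0, 0.0]
contact_force: [0.2, 0.3, 0.7]
width: 0.0855
```

Request:
drive_tool --targets '[0, 0, 0, 6, 59.5, 0, 1, 0, 0, 0, 6, 59.5, 0, 1, 0, 0, 0, 6, 59.5, 0, 1, 0, 0, 0, 6, 59.5, 0, 1, 0, 0, 0, 6, 59.5, 0, 1, 0, 0, 0, 0, 0, 0, 1, 0, 0, 0, 0, 0, 0, 1]'

```text
clock: 12.98
position: [0.3979, 0.3073, 0.229]
ee_rot: [-0.0, -0.001, 1.0, -0.001]
contact_force: [-0.2, -1.0, 0.4]
width: 0.0851
```

Run:
```python
from h import *
M=snap("w11")
for n in("scene","side"): cv2.imwrite(f"pics/{n}11.png",get_image(n)[:,:,::-1])
a=cv2.imread("pics/scene11.png")[280:400,380:480]; b=cv2.imread("pics/side11.png")[280:400,330:430]
cv2.imwrite("pics/c18.png",cv2.resize(np.hstack([a,b]),None,fx=4,fy=4,interpolation=2))
for n,w in[("scene",(409.9,374.7)),("side",(353.6,367.75))]:
    W0=plane(n,w,.05)
    for q in(1.5,1.55,1.6): print(n,q,proj(n,W0+[.048-.114*np.cos(q),0,.0045+.114*np.sin(q)])-[380 if n=="scene" else 330,280])
im=cv2.imread("pics/w11.png"); cv2.imwrite("pics/c19.png",cv2.resize(im[200:400,220:420],(600,600),interpolation=2))
```

```text
12.975 [0.3979 0.3073 0.229 ] [-0.0002 -0.0009  1.     -0.0006] 0.08512013796396588 [-0.1895 -1.0262  0.368 ]
scene 1.5 [63.3425 48.5131]
scene 1.55 [66.4983 46.6214]
scene 1.6 [69.6031 44.8318]
side 1.5 [53.528  29.3276]
side 1.55 [57.1599 28.4594]
side 1.6 [60.7695 27.7308]
```

View pics/c18.png

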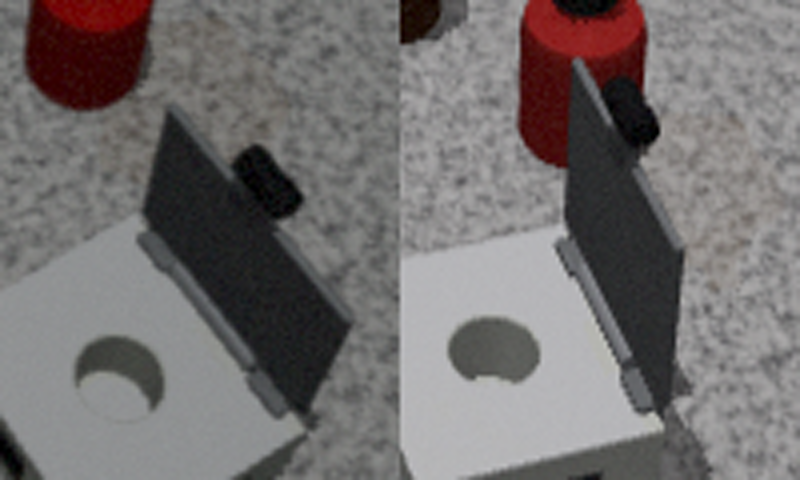

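View pics/c19.png

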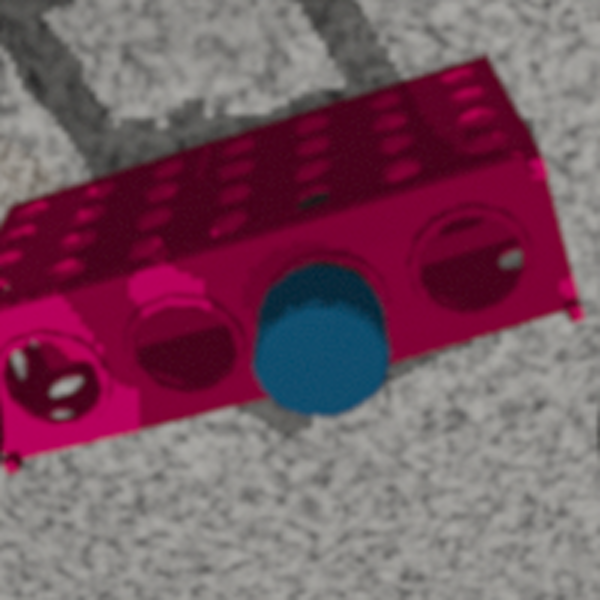

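Run:
```python
from h import *
from scipy.optimize import least_squares
M=np.load("pics/w11.npz")["M"]
c=lambda x,y:(220+x/3-.3,200+y/3-.3)
print(wplane(M,c(322,360),.129), wplane(M,c(255,360),.129), wplane(M,c(389,360),.129), wplane(M,c(322,416),.129))
t=np.linspace(0,2*np.pi,90)
def bb(p):
    q=np.array([wproj(M,[p[0]+.018*np.cos(a),p[1]+.018*np.sin(a),z]) for a in t for z in(.107,.129)])
    return np.r_[q.min(0),q.max(0)]
r=least_squares(lambda p:bb(p)-np.r_[c(255,263),c(389,416)],[.465,.308]); print(r.x,r.fun)
```

```text
[0.4623 0.3123 0.129 ] [0.4624 0.2953 0.129 ] [0.4624 0.3293 0.129 ] [0.4797 0.3125 0.129 ]
[0.4628 0.3123] [-1.3194 -1.008   1.3274  1.1937]
```

Request:
drive_tool --targets '[0, 0, 0, -33, 2, 0, 1, 0, 0, 0, -33, 2, 20, 1, 0, 0, 0, 0, 0, 30, 1, 0, 0, 0, 0, 0, 20, 1, 0, 0, 0, 0, 0, 0, 1, 0, 0, 0, 0, 0, 0, 1]'

```text
clock: 13.88
position: [0.465, 0.3112, 0.1603]
ee_rot: [0.001, 0.0, 1.0, 0.0]
contact_force: [1.2, 0.1, -0.1]
width: 0.0855
```

Run:
```python
from h import *
M=snap("w12")
im=cv2.imread("pics/w12.png"); cv2.imwrite("pics/c20.png",cv2.resize(im[200:480,140:500],None,fx=2.1,fy=2.1))
for z in(.107,.129): print(wproj(M,[.463,.312,z]))
```

```text
13.875 [0.465  0.3112 0.1603] [0.0008 0.0003 1.     0.0004] 0.08546552648239318 [ 1.2382  0.1346 -0.0592]
[321.8423 263.349 ]
[322.0444 280.0869]
```

View pics/c20.png

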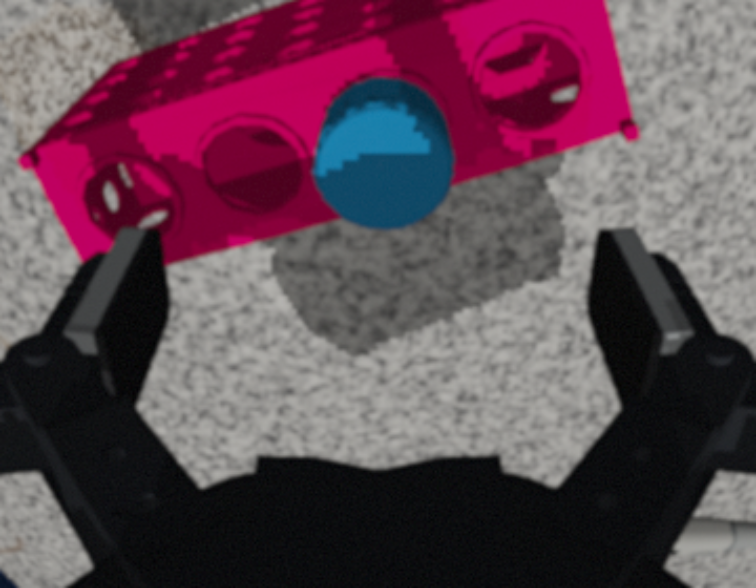

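Request:
drive_tool --targets '[0, 0, 0, 2.5, 1, 20, 1, 0, 0, 0, 0, 0, 20, 1, 0, 0, 0, 0, 0, 15, 1, 0, 0, 0, 0, 0, 0, 1, 0, 0, 0, 0, 0, 0, 1]'

```text
clock: 14.55
position: [0.4623, 0.3131, 0.1051]
ee_rot: [0.001, -0.0, 1.0, 0.0]
contact_force: [-0.2, -0.6, 0.6]
width: 0.0855
```

Run:
```python
from h import *
M=snap("w13")
im=cv2.imread("pics/w13.png"); cv2.imwrite("pics/c21.png",cv2.resize(im[200:480,140:500],None,fx=2.1,fy=2.1))
for z in(.107,.129): print(wproj(M,[.4615,.312,z]))
```

```text
14.55 [0.4623 0.3131 0.1051] [ 0.0007 -0.0004  1.      0.0004] 0.08552935768016003 [-0.1897 -0.6111  0.5924]
[318.2705 315.458 ]
[318.0468 344.6595]
```

View pics/c21.png

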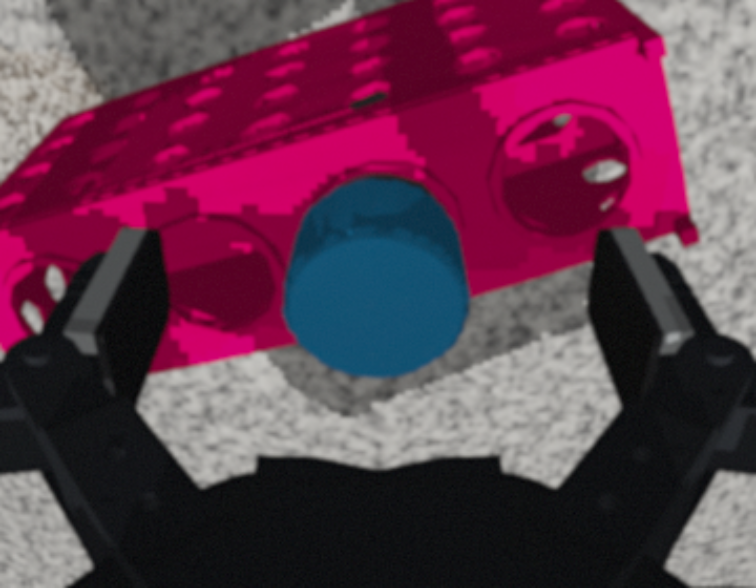

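Request:
drive_tool --targets '[0, 0, 0, 0, 0, 0, 0, 0, 0, 0, 0, 0, 0, 0, 0, 0, 0, 0, 0, 0, 0, 0, 0, 0, 0, 0, 0, 0, 0, 0, 0, 0, 0, 0, 0, 0, 0, 0, 0, 0, 0, 0]' --grip_force 45

```text
clock: 15.35
position: [0.4619, 0.313, 0.1046]
ee_rot: [0.0, -0.0, 1.0, 0.0]
contact_force: [0.1, 0.7, 2.4]
width: 0.0335
```

Request:
drive_tool --targets '[0, 0, 0, 0, 0, -20, 0, 0, 0, 0, 0, 0, -30, 0, 0, 0, 0, 0, 0, -30, 0, 0, 0, 0, 0, 0, -30, 0, 0, 0, 0, 0, 0, -20, 0, 0, 0, 0, 0, 0, -10, 0, 0, 0, 0, 0, 0, 0, 0]'

```text
clock: 16.23
position: [0.4617, 0.3127, 0.2443]
ee_rot: [0.0, -0.0, 1.0, 0.0]
contact_force: [-0.1, -0.8, -0.5]
width: 0.0333
```

Run:
```python
from h import *
M=snap("w14")
for n in("scene","side"): cv2.imwrite(f"pics/{n}14.png",get_image(n)[:,:,::-1])
a=cv2.imread("pics/scene14.png")[20:220,190:390]; b=cv2.imread("pics/side14.png")[20:220,190:390]
cv2.imwrite("pics/c22.png",cv2.resize(np.hstack([a,b]),None,fx=2,fy=2,interpolation=2))
im=cv2.imread("pics/w14.png"); cv2.imwrite("pics/c23.png",cv2.resize(im[200:480,140:500],None,fx=2.1,fy=2.1))
```

```text
16.225 [0.4617 0.3127 0.2443] [ 0.0001 -0.0003  1.      0.    ] 0.03328216741484899 [-0.0574 -0.8151 -0.5467]
```

View pics/c22.png

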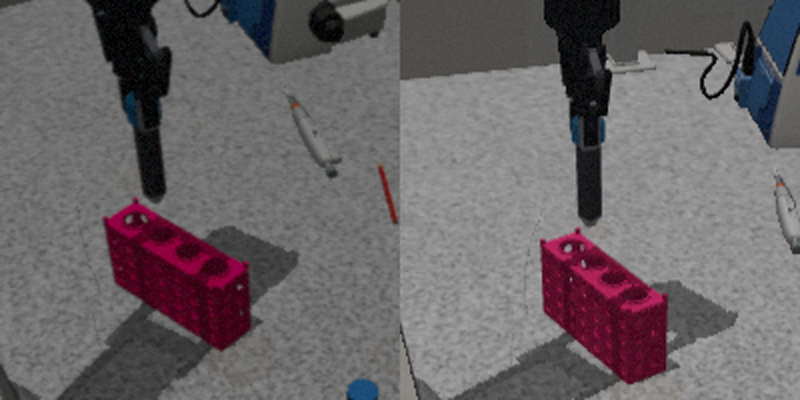

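View pics/c23.png

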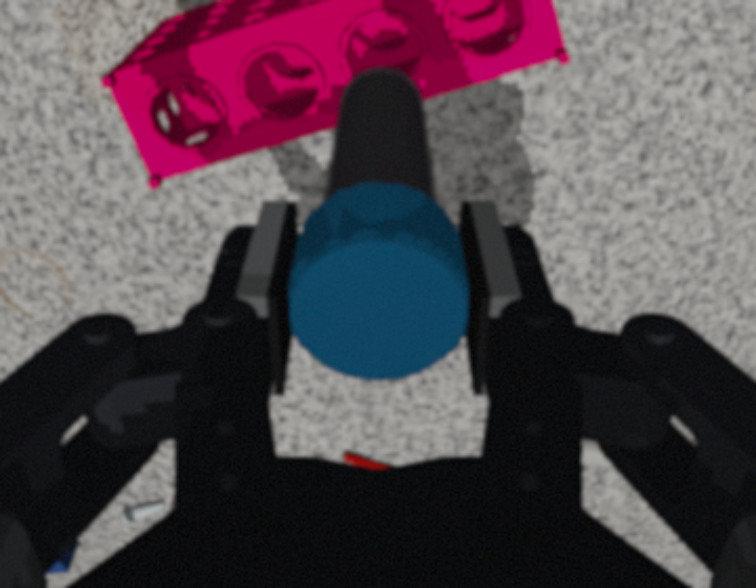

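Run:
```python
from h import *
a=cv2.imread("pics/scene14.png")[55:125,240:290]; b=cv2.imread("pics/side14.png")[68:138,260:310]
cv2.imwrite("pics/c24.png",cv2.resize(np.hstack([a,b]),(800,560),interpolation=2))
for n,o in[("scene",(240,55)),("side",(260,68))]:
  for z in (.1437,.165,.2467): print(n,z,(proj(n,[.462,.3127,z])-o)*8)
M=np.load("pics/w14.npz")["M"]
for z in (.1437,.165,.2687): print((wproj(M,[.462,.3127,z])-[140,200])*2.1)
```

```text
scene 0.1437 [213.9023 518.636 ]
scene 0.165 [205.0576 453.1852]
scene 0.2467 [168.1863 180.3383]
side 0.1437 [188.6833 507.5189]
side 0.165 [187.3081 438.3916]
side 0.2467 [181.775  160.2706]
[379.1029  83.3798]
[379.1605 106.7145]
[379.6252 309.9426]
```

View pics/c24.png

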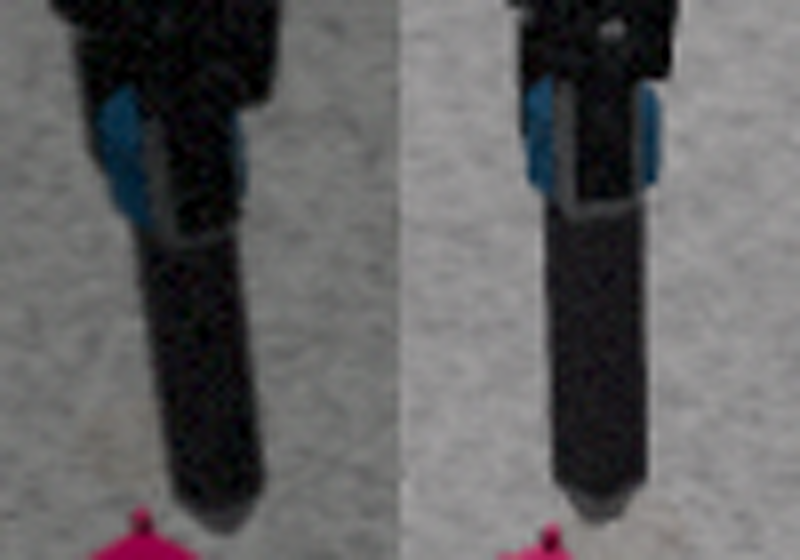

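Request:
drive_tool --targets '[0, 0, 0, 3, -20, 0, 0, 0, 0, 0, 6, -40, 0, 0, 0, 0, 0, 6, -55, 0, 0, 0, 0, 0, 6, -55, 0, 0, 0, 0, 0, 6, -55, 0, 0, 0, 0, 0, 6, -55, 0, 0, 0, 0, 0, 6, -55, 0, 0, 0, 0, 0, 3, -55, 0, 0, 0, 0, 0, 0, -55, 0, 0, 0, 0, 0, 0, -55, 0, 0, 0, 0, 0, 0, -40, 0, 0, 0, 0, 0, 0, -30, 0, 0]'

```text
clock: 17.88
position: [0.4183, -0.2594, 0.2437]
ee_rot: [-0.001, 0.001, 1.0, 0.0]
contact_force: [0.7, 0.1, -0.3]
width: 0.0335
```

Request:
drive_tool --targets '[0, 0, 0, 0, -18, 0, 0, 0, 0, 0, 0, -8, 0, 0, 0, 0, 0, 0, 0, 0, 0, 0, 0, 0, 0, 0, 0, 0, 0, 0, 0, 0, 0, 0, 0]'

```text
clock: 18.5
position: [0.4202, -0.2823, 0.2444]
ee_rot: [0.0, -0.001, 1.0, 0.0]
contact_force: [0.2, 0.2, -0.8]
width: 0.0338
```

Run:
```python
from h import *
M=snap("w15")
for n in("scene","side"): cv2.imwrite(f"pics/{n}15.png",get_image(n)[:,:,::-1])
a=cv2.imread("pics/scene15.png")[250:430,340:520]; b=cv2.imread("pics/side15.png")[250:430,280:460]
cv2.imwrite("pics/c25.png",cv2.resize(np.hstack([a,b]),(800,400),interpolation=2))
```

```text
18.5 [ 0.4202 -0.2823  0.2444] [ 0.0001 -0.001   1.      0.0001] 0.03379444501266507 [ 0.187   0.1888 -0.7704]
```

View pics/c25.png

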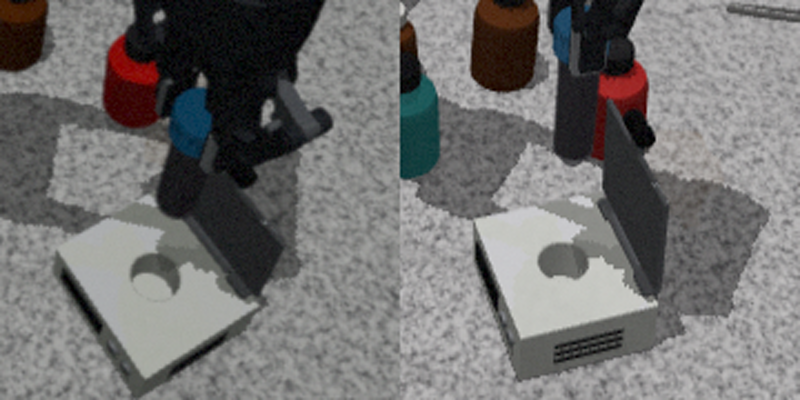

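View pics/w15.png

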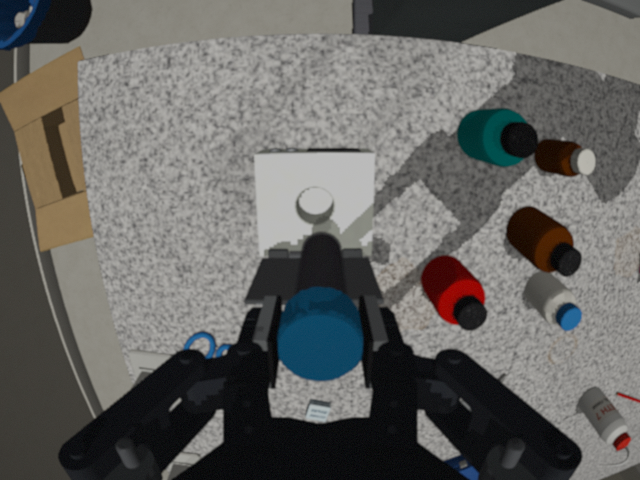

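Request:
drive_tool --targets '[0, 0, 0, 0.5, -5.5, 5, 0, 0, 0, 0, 0, 0, 20, 0, 0, 0, 0, 0, 0, 20, 0, 0, 0, 0, 0, 0, 12, 0, 0, 0, 0, 0, 0, 6, 0, 0, 0, 0, 0, 0, 0, 0, 0, 0, 0, 0, 0, 0, 0]'

```text
clock: 19.52
position: [0.42, -0.2891, 0.1819]
ee_rot: [0.001, -0.0, 1.0, -0.0]
contact_force: [0.3, 0.5, -0.6]
width: 0.0336
```

```bash
cat > v.py <<'E'
from h import *
import sys
k=sys.argv[1]
M=snap("w"+k)
for n in("scene","side"): cv2.imwrite(f"pics/{n}{k}.png",get_image(n)[:,:,::-1])
a=cv2.imread(f"pics/scene{k}.png")[310:410,370:470]; b=cv2.imread(f"pics/side{k}.png")[300:400,310:410]
cv2.imwrite(f"pics/c{k}s.png",cv2.resize(np.hstack([a,b]),(800,400),interpolation=2))
im=cv2.imread(f"pics/w{k}.png"); cv2.imwrite(f"pics/c{k}w.png",cv2.resize(im[130:400,220:420],(444,600),interpolation=2))
E
python3 v.py 16
```

```text
19.525 [ 0.42   -0.2891  0.1819] [ 0.0005 -0.0004  1.     -0.0004] 0.03362312621769574 [ 0.2505  0.4936 -0.5672]
```

View pics/c16s.png

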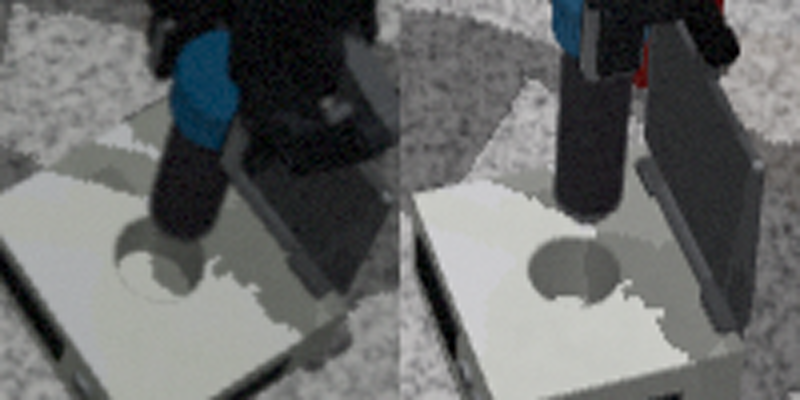

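View pics/c16w.png

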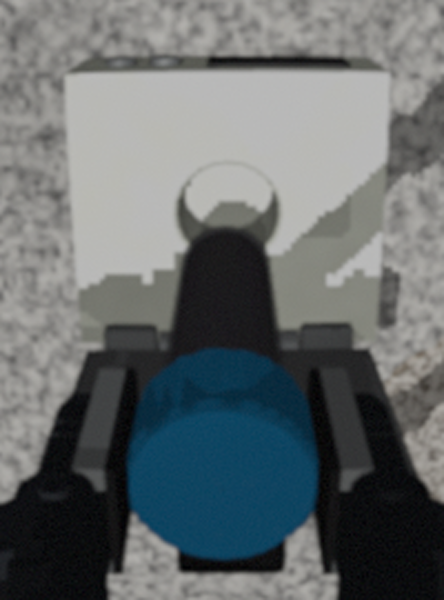

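Run:
```python
from h import *
for n,w,t in[("scene",(409.9,374.7),(415,369.8)),("side",(353.6,367.75),(356.9,355.3))]:
    w0=plane(n,w,.05)
    for z in(.0775,.0813): print(n,z,w0,plane(n,t,z)-w0, proj(n,[.42,-.2891,z]),t)
print(tri((415,369.8),(356.9,355.3)),tri((409.9,374.7),(353.6,367.75)))
M=np.load("pics/w16.npz")["M"]
for X in[(.42,-.2891,.0813),(.42,-.2891,.065),(.4196,-.2877,.05),(.42,-.2891,.206)]: print((wproj(M,X)-[220,130])*2.222)
```

```text
scene 0.0775 [ 0.4189 -0.2897  0.05  ] [ 0.0017 -0.0049  0.0275] [412.5548 367.0687] (415, 369.8)
scene 0.0813 [ 0.4189 -0.2897  0.05  ] [ 0.0003 -0.0059  0.0313] [412.8878 366.0708] (415, 369.8)
side 0.0775 [ 0.4206 -0.2899  0.05  ] [0.0041 0.0006 0.0275] [354.0106 355.7826] (356.9, 355.3)
side 0.0813 [ 0.4206 -0.2899  0.05  ] [ 0.0028 -0.0025  0.0313] [354.1412 354.1417] (356.9, 355.3)
[ 0.4203 -0.2964  0.0856] [ 0.4203 -0.2893  0.0489]
[223.7948 242.6293]
[223.7754 226.2103]
[227.7949 211.5715]
[224.0181 481.2192]
```

Request:
drive_tool --targets '[0, 0, 0, 1, 1.7, 6, 0, 0, 0, 0, 0, 0, 8, 0, 0, 0, 0, 0, 0, 6.5, 0, 0, 0, 0, 0, 0, 0, 0, 0, 0, 0, 0, 0, 0, 0, 0, 0, 0, 0, 0, 0, 0]'

```text
clock: 20.42
position: [0.4188, -0.2872, 0.161]
ee_rot: [0.0, -0.0, 1.0, -0.0]
contact_force: [-0.7, 0.8, 0.1]
width: 0.0336
```

```bash
python3 v.py 17
python3 - <<'E'
from h import *
s=get_state()["position"]
tip=s-[0,0,.1006]
for n,o in[("scene",(370,310)),("side",(310,300))]: print(n,(proj(n,tip)-o)*4,(proj(n,[.4196,-.2885,.05])-o)*4)
E
```

```text
20.425 [ 0.4188 -0.2872  0.161 ] [ 0.0002 -0.0003  1.     -0.0001] 0.033649027020659916 [-0.7054  0.8404  0.088 ]
scene [158.8022 243.4371] [159.1989 255.4459]
side [168.9547 249.338 ] [170.8733 268.7481]
```

View pics/c17s.png

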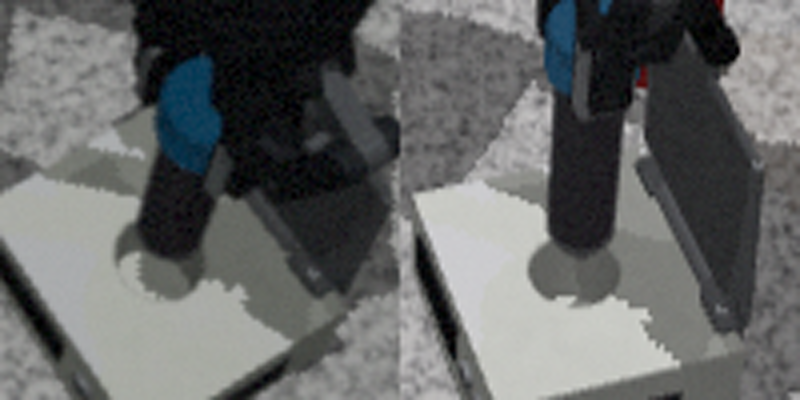

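View pics/c17w.png

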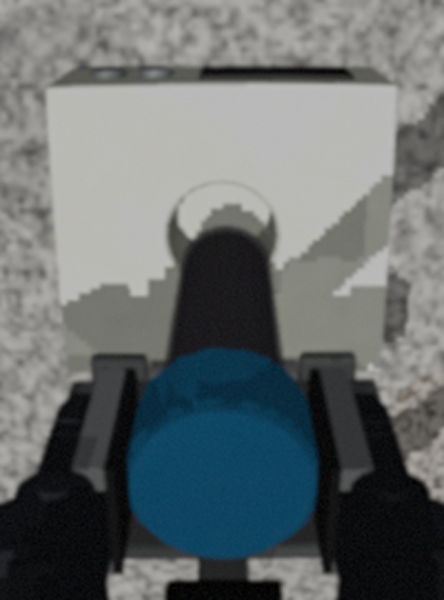

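Run:
```python
import cv2,numpy as np
a=cv2.imread("pics/scene17.png")[345:395,385:435]; b=cv2.imread("pics/side17.png")[340:390,330:380]
im=np.hstack([a,b]); im=cv2.convertScaleAbs(im,alpha=1.6,beta=20)
cv2.imwrite("pics/c26.png",cv2.resize(im,(800,400),interpolation=cv2.INTER_CUBIC))
```

```text
(no output)
```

View pics/c26.png

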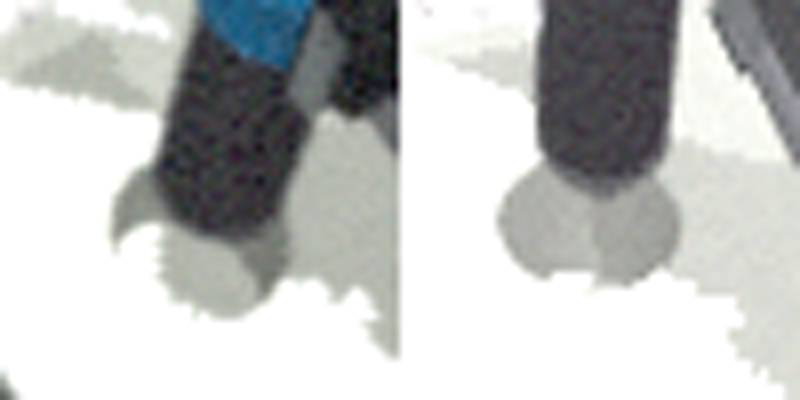

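Run:
```python
from h import *
T={"scene":(385+218/8,345+237/8),"side":(330+202/8,340+189/8)}
Wl={"scene":(409.9,374.7),"side":(353.6,367.75)}
for z in(.056,.058,.06,.062,.064):
    print(z,[plane(n,T[n],z)-plane(n,Wl[n],.05) for n in T])
# body axis mid-points: edges at given row -> lateral only
M=np.load("pics/w17.npz")["M"]
for X in[(.4188,-.2872,.0604),(.4196,-.2877,.05),(.4188,-.2872,.185)]: print((wproj(M,X)-[220,130])*2.222)
```

```text
0.056 [array([ 0.0011, -0.0034,  0.006 ]), array([0.0033, 0.0025, 0.006 ])]
0.058 [array([ 0.0004, -0.0039,  0.008 ]), array([0.0026, 0.0009, 0.008 ])]
0.06 [array([-0.0003, -0.0044,  0.01  ]), array([ 0.0019, -0.0007,  0.01  ])]
0.062 [array([-0.001 , -0.0049,  0.012 ]), array([ 0.0013, -0.0022,  0.012 ])]
0.064 [array([-0.0018, -0.0055,  0.014 ]), array([ 0.0006, -0.0038,  0.014 ])]
[223.6032 242.9092]
[222.0305 234.5636]
[224.0888 480.9955]
```

Run:
```python
from h import *
O={"scene":(385,345),"side":(330,340)};Wl={"scene":(409.9,374.7),"side":(353.6,367.75)}
# detect dark body edges per row
for n,rows in[("scene",range(358,370)),("side",range(342,360,2))]:
    im=cv2.cvtColor(cv2.imread(f"pics/{n}17.png"),cv2.COLOR_BGR2HSV).astype(int)
    g=im[:,:,2]; w0=plane(n,Wl[n],.05)
    for r in rows:
        row=g[r,O[n][0]:O[n][0]+50]; d=np.where(row<75)[0]
        # axis col at this row for a centred tube
        zs=np.linspace(.05,.2,300); P=np.array([proj(n,w0+[0,0,z-.05]) for z in zs]); j=np.argmin(abs(P[:,1]-r))
        # gradient edges
        print(n,r,d.min()+O[n][0],d.max()+O[n][0],len(d),"axis(centred)",P[j].round(1),zs[j].round(3))
```

```text
scene 358 406 434 29 axis(centred) [415.5 358. ] 0.113
scene 359 406 434 26 axis(centred) [415.1 359. ] 0.11
scene 360 406 434 21 axis(centred) [414.8 360. ] 0.106
scene 361 406 434 21 axis(centred) [414.5 361. ] 0.103
scene 362 405 434 21 axis(centred) [414.2 361.9] 0.099
scene 363 405 434 19 axis(centred) [413.8 363. ] 0.095
scene 364 405 422 18 axis(centred) [413.5 364. ] 0.092
scene 365 404 422 19 axis(centred) [413.1 365.1] 0.088
scene 366 404 421 18 axis(centred) [412.8 366. ] 0.084
scene 367 403 421 19 axis(centred) [412.4 367. ] 0.08
scene 368 403 420 18 axis(centred) [412.1 368. ] 0.077
scene 369 403 420 18 axis(centred) [411.8 369. ] 0.073
side 342 348 379 28 axis(centred) [355.7 341.9] 0.11
side 344 347 379 28 axis(centred) [355.5 344. ] 0.105
side 346 347 379 24 axis(centred) [355.4 346. ] 0.101
side 348 347 379 21 axis(centred) [355.2 348. ] 0.096
side 350 347 379 19 axis(centred) [355. 350.] 0.092
side 352 347 376 18 axis(centred) [354.9 351.9] 0.087
side 354 347 377 18 axis(centred) [354.7 353.9] 0.083
side 356 347 378 17 axis(centred) [354.5 356.1] 0.078
side 358 348 362 15 axis(centred) [354.4 358. ] 0.073
```

Request:
drive_tool --targets '[0, 0, 0, 0.8, 0, 0, 0, 0, 0, 0, 0, 0, 0, 0, 0, 0, 0, 0, 0, 0, 0, 0, 0, 0, 0, 0, 0, 0, 0, 0, 0, 0, 0, 0, 0, 0, 0, 0, 0, 0, 0, 0]'

```text
clock: 21.32
position: [0.4178, -0.2871, 0.1607]
ee_rot: [-0.0, -0.0, 1.0, 0.0]
contact_force: [-0.3, -0.2, -0.9]
width: 0.0339
```

```bash
python3 v.py 18
python3 - <<'E'
from h import *
print(get_state()["qd"])
E
```

```text
21.325 [ 0.4178 -0.2871  0.1607] [-0.     -0.0004  1.      0.0001] 0.033852656917931656 [-0.3448 -0.242  -0.9493]
[-0.0002 -0.0015  0.0002 -0.0002 -0.0001  0.0006]
```

View pics/side18.png

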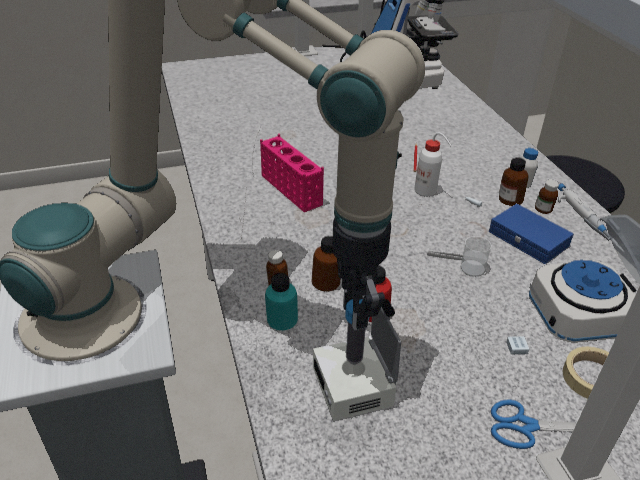

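View pics/c18w.png

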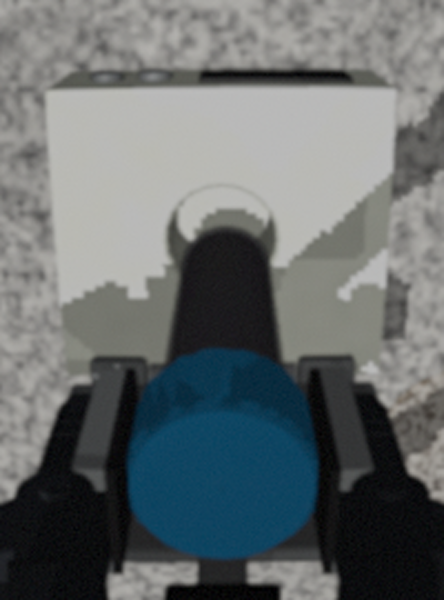

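```bash
python3 -c "
from rig import *
print(sign_off())"
```

```text
the job is handed in; nothing more can be done
None
```

I raised the reader's cover upright, then lifted the tube out of the rack and carried it over the bottles. I handed in with the gripper still holding it over the open well, at 21.3 s of the 61 s allowed.

- **Cover:** the first swing stopped short, at about 1.51 rad, because the grip bar slipped between the fingers. I gripped it again and moved it on. After release, the scene and side cameras both put it at about 1.56 rad. I didn't measure the angle again after that.
- **Tube:** it hung upright when I checked it just after the lift. The tip travelled about 14 cm above the bench, roughly 4 cm clear of the tallest bottle. Nothing suggested contact on the way, and the bottles still visible afterwards were standing.
- **Final pose:** the arm was still and the grip was holding. From the arm's height, the tip is about 10 mm above the mouth of the well, good to roughly 2 mm.
- **Centring:** the cameras disagreed by 1–2 mm. The side view put the tube about 1.6 mm too far towards the cover, while the scene and wrist views had it within about 0.5 mm. I moved it back 0.8 mm as a compromise and only glanced at the result before handing in, so the remaining centring error is likely about 2 mm.

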